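# Unload the curing block

### The job

The sensor housings in the curing block are cured. Turn the clamp knob clockwise to free the keeper, slide the keeper fully open, then lift every housing straight up out of its well and set it down in the white tray, one to a lane, standing upright or lying flat. When all are in the tray, slide the keeper fully home again and turn the clamp knob back to lock it; leave the other things on the bench where they are.

Things in the scene. Friction and masses are not known exactly. Their poses are not given: they have to be found in the camera images.
- block: Fixed curing block. Origin: centre of its underside; y along the row of wells, x across, z up. Four square wells 22 mm wide, 55 mm deep, mouths at z = 65 mm, at x = 0, y = -84, -28, 28, 84 mm; some are empty. Upright cheeks at x = +-48 to +-56 mm, up to z = 107 mm: fingers come down between them. At x = 0, y = 144 mm stands the clamp knob.
- keeper (a joint): How far the keeper is slid towards the block's +y (to the knob), m: 0 home, 0.028 fully open. It stays where left; slides at about 2 N; blocked until the knob is freed. A flat steel ladder at 108 to 114 mm height; home, its four 12 mm rungs lie right over the wells, 3 mm above the housings; open, they lie midway between and leave 44 mm (y) by 100 mm (x) over each well.
- keeper_handle (a point): Black upright handle block on the keeper's -y end: 34 mm along the block's x, 16 mm along its y, from 114 to 148 mm over the bench. This point is on its axis at 133 mm, 143 mm to -y of the block's origin when home, and moves with the keeper.
- clamp (a joint): Angle of the clamp knob, rad, about the vertical: 0 locked (the steel arm under it points to the block's -y and blocks the keeper's end, 2 mm of play), growing clockwise seen from above to its stop at 1.35 (arm about to the block's -x). From about 1.05 the keeper is free. Stays where left (0.05 N m). It turns back to locked only with the keeper home.
- clamp_grip (a point): Point to grip, on the axis of the clamp knob, 138 mm over the bench. The knob has an upright black bar grip 14 mm thick, 40 mm long, from 121 to 153 mm height. The bar's long direction is this point's y axis: the block's y at angle 0, turning with the knob.
- tray: White tray, loose, 196 mm (x) by 116 mm (y), floor 6 mm thick, rim and ridges 6 mm thick and 16 mm high in all. Ridges make four lanes that run along y, 40 mm wide and 104 mm long, centres at x = -69, -23, 23, 69 mm. Origin: centre of its underside, z up. 0.5 kg.
- housing1: A sensor housing, a square steel bar 20 x 20 mm and 95 mm long with a black cap and a round brass contact on top, about 90 g. Origin at its middle; z is its long axis, upwards at the start. It stands in one of the block's wells, 40 mm of it above the well's mouth. None if absent.
- housing2: A sensor housing, a square steel bar 20 x 20 mm and 95 mm long with a black cap and a round brass contact on top, about 90 g. Origin at its middle; z is its long axis, upwards at the start. It stands in one of the block's wells, 40 mm of it above the well's mouth. None if absent.
- housing3: A sensor housing, a square steel bar 20 x 20 mm and 95 mm long with a black cap and a round brass contact on top, about 90 g. Origin at its middle; z is its long axis, upwards at the start. It stands in one of the block's wells, 40 mm of it above the well's mouth. None if absent.
- housing4: A sensor housing, a square steel bar 20 x 20 mm and 95 mm long with a black cap and a round brass contact on top, about 90 g. Origin at its middle; z is its long axis, upwards at the start. It stands in one of the block's wells, 40 mm of it above the well's mouth. None if absent.
- tape: Bystander: roll of clear tape. Leave it where it is.
- tweezers: Bystander: tweezers. Leave it where it is.
- tin: Bystander: small tin. Leave it where it is.
- pcb: Bystander: green circuit board. Leave it where it is.
- dish: Bystander: glass dish. Leave it where it is.
- notes: Bystander: pad of yellow notes. Leave it where it is.
Not all that is in view belongs to the job. What is meant by the tray is not red, and is the larger of those in its own colour.

How it is judged (in metres and radians):
On the way, in this order (a step that is already met when the one before it is completed fails the run):
1. the clamp knob is turned to free the keeper (value of joint clamp above 1.05 rad), for 0.2 s.
2. the keeper is slid open (value of joint keeper above 0.024 m), for 0.2 s.
3. all housings are in the tray, one to a lane (x of housing1 in the frame of tray between -0.094 and 0.094 m and y of housing1 in the frame of tray between -0.054 and 0.054 m and z of each of housing1, housing2, housing3, housing4 in the frame of tray above 0 m and ((angle between housing1's own z axis and vertical below 0.2 rad and z of housing1 in the frame of tray below 0.058 m) or z of housing1 in the frame of tray below 0.024 m) and x of housing2 in the frame of tray between -0.094 and 0.094 m and y of housing2 in the frame of tray between -0.054 and 0.054 m and ((angle between housing2's own z axis and vertical below 0.2 rad and z of housing2 in the frame of tray below 0.058 m) or z of housing2 in the frame of tray below 0.024 m) and x of housing3 in the frame of tray between -0.094 and 0.094 m and y of housing3 in the frame of tray between -0.054 and 0.054 m and ((angle between housing3's own z axis and vertical below 0.2 rad and z of housing3 in the frame of tray below 0.058 m) or z of housing3 in the frame of tray below 0.024 m) and x of housing4 in the frame of tray between -0.094 and 0.094 m and y of housing4 in the frame of tray between -0.054 and 0.054 m and ((angle between housing4's own z axis and vertical below 0.2 rad and z of housing4 in the frame of tray below 0.058 m) or z of housing4 in the frame of tray below 0.024 m) and horizontal distance between housing1 and housing2 above 0.028 m and horizontal distance between each of housing1, housing2 and housing3 above 0.028 m and horizontal distance between each of housing1, housing2, housing3 and housing4 above 0.028 m), for 0.2 s.
4. the keeper is slid home (value of joint keeper below 0.003 m), for 0.2 s.
5. the clamp knob is turned back to locked (value of joint clamp below 0.2 rad), for 0.2 s.
At the end, for the whole second after the job is handed in: Every housing is at rest in the tray, in a lane of its own (centres within the rim and over 28 mm apart), upright within 0.2 rad on the tray's floor or lying flat in the lane; the keeper is home within 3 mm and the clamp knob locked within 0.2 rad (all of step 3 and value of joint keeper below 0.003 m and value of joint clamp below 0.2 rad and linear speed of each of housing1, housing2, housing3, housing4 below 0.02 m/s); the robot touches nothing.
It fails at once if another thing on the bench is moved by more than 6 cm (distance of any of tape, tweezers, tin, pcb, dish, notes from where it was at the start of the episode above 0.06 m).
Of housing1, housing2, housing3, housing4 only 3 to 4 are there at a start; the rules pass over those that are not, and their reading is None.
At some moment in a run one of housing1, housing2, housing3, housing4 may be knocked a few centimetres aside while the robot is not near it.
Once in a run the grip may slacken for a moment while it holds something.
It also fails if it takes over 210 s, if anything falls off the work surface, if the arm or the gripper's body presses on something with over 40 N, if the wrist force passes 120 N, or if a joint passes its speed limit or range.

### The arm

A 7-joint arm with a two-finger parallel gripper is mounted at the origin on the work surface. World frame = base frame: x ahead of the robot, y to its left, z up, the work surface at z = 0. Lengths are in m, angles in degrees, forces in N, time in s.
With the tool pointing down it reaches from about 0.425 to 0.825 m from the base axis. Payload 3.6 kg.
Tool frame: the origin (TCP) lies at the very end of the fingers, on their centre line; the grasp point (between the pads) lies 19 mm behind it; z points along the fingers, y is the line along which they close (so a half turn about z gives the same grasp; the last joint's range is limited). The gripper opens to 93 mm and grips with 3 to 60 N. Pads are 15 mm wide; open, the fingers measure 128 mm over their backs; the gripper's body (75 mm by 188 mm) begins 65 mm behind the grasp point.
Start: joints at [66.778, 35.231, -0.722, 81.555, 0.464, 63.22, -2.315], TCP at [0.24, -0.604, 0.219] pointing down, gripper open.
Joint ranges: [-178.69, 178.69], [-17.37, 117.87], [-77.05, 75.6], [15.02, 138.74], [-78.02, 258.01], [0.78, 113.62], [-162.83, 162.83]. Speed limits (degrees/s): [159.86, 159.86, 180, 180, 180, 180, 180].

### API

Orientations are given as [roll, pitch, yaw] about the fixed x, y, z axes, in that order (R = Rz(yaw) Ry(pitch) Rx(roll)).
In Python, from workcell import robot gives the robot as it stands. The module is installed in compiled form; this text tells all that it offers.
- The arm moves only by the tool send_rows, never from a script. Its argument "rows" is a list of rows, each an object with "jaw": the opening, from 0 (shut) to 1 (fully open); "delta_pos": the shift along the tool's x, y, z in m, a list of three; "rotation": the turn, a rotation vector about the tool's x, y, z in rad, a list of three. In form: [{"jaw": jaw, "delta_pos": [dx, dy, dz], "rotation": [wx, wy, wz]}, ...]. A call has 1 to 5 rows; each row is the pose to reach, as a shift and turn from the pose commanded when the call began, along the tool's axes at that moment; what a row does not reach only later rows make up. A row lasts 1/10 s, in which the tool goes at most 50 mm and 8.59 degrees, less where a joint would pass 70% of its speed; a pose out of reach is approached as far as the arm can. A call with a gripper value outside its range is refused whole. The fingers move at their own pace and stop on an object; the grip force is fixed at half the most. Time passes only in rows, so rows that repeat a pose let the fingers close. It gives the time, the measured TCP pose, the force, the opening and the grip force at its end, in the units of the state.
- robot.get_obs(): the state, without advancing time (a new reading comes with each control period).
- robot.read_camera(name): name is "side" or "top"; returns a dict with "image" (384x512x3 uint8, red, green, blue), "vertical_fov" (degrees; the focal length in pixels is half the picture's height over the tangent of half this angle, whatever the lens; pixels are square), "cx", "cy" (the principal point, pixels), "origin" and "attitude" of the camera in the world. Camera axes: x right, y up, looking along -z (the intrinsics and any distortion apply to the point x, -y, -z); pixel columns grow to the right and rows downward; lengths in m; the calibration is good to about 2 mm. A picture is of the moment at which its call begins. There is no depth.
- robot.sign_off(): hands the job in; it is judged then, once.
Trained networks look in a picture, given as the dict that the camera call returned (one of the last four; its "shot" number tells which), for a name from the list of things; names that differ only in an ending like _2 or _b are one class to them, and where a whole thing is asked for, a point or a joint stands for the part that bears it (a point fixed in the world has none). Each returns a list of dicts, best first, with "score" (0 to 1); they miss things now and then, are a little off and sometimes report something else, mostly with a low value. They report only what shows in the picture. A call takes as long as a camera call. They do not tell look-alikes from the thing itself.
- robot.silhouettes(name, picture): "mask" (384x512 bool, what is visible of it) and "extent" ([left, top, right, bottom] in pixels, round what is visible of it).
- robot.tip_of(name, picture): "pixel" ([column, row] in pixels: a listed point, or the origin of a listed thing).
The state is a dict: "clock": time; "q": joint angles; "qd": joint speeds; "joint_efforts": joint torques, N m; "position": TCP position; "tcp_rot": TCP orientation; "wrist_force": force on the tool from outside, world axes, zero at the start; "ft_torque": the same for the moment, N m; "finger_gap": finger opening in m; "grasp_force": force on a finger pad.
Only numpy, scipy, OpenCV 4.12 (cv2) and the standard library are available. Lean on these libraries where they do the work, as an engineer would, in place of code of your own. Each camera call takes 0.05 s, during which the arm holds its last target. There are 200 camera calls.

## Working session

There is one attempt and no reset: what is moved stays moved. The work goes in short steps, Python scripts to look and compute and a tool call to move; the robot and the scene stay as the last step left them, time stands still between calls to the robot, and variables do not carry over. Pictures are saved under pics/ and viewed, at most 14 in all, crops included, and the job is handed in when it is done.

Besides the shell and the picture viewer there is one more tool, called after "Call:" in YAML: its name, and indented under it one key for each argument. send_rows: Moves the arm, as the interface text tells. Its arguments: {"type":"object","properties":{"rows":{"type":"array"}},"required":["rows"]}

```bash
mkdir -p pics
cat > h.py <<'E'
import numpy as np, cv2
from workcell import robot
from scipy.spatial.transform import Rotation as R
def save(p,n): cv2.imwrite('pics/'+n+'.png', p['image'][:,:,::-1])
E
python3 - <<'E'
from h import *
for c in ('top','side'):
    p=robot.read_camera(c); save(p,c+'0')
    print({k:v for k,v in p.items() if k!='image'})
    for n in ['block','keeper_handle','clamp_grip','tray','housing1']:
        print(n,[(np.round(d['pixel'],1).tolist(),round(d['score'],2)) for d in robot.tip_of(n,p)],[(np.round(d['extent']).tolist(),round(d['score'],2)) for d in robot.silhouettes(n,p)])
print(robot.get_obs())
E
```

```text
{'vertical_fov': 43.05325178004061, 'cx': 246.2473380652532, 'cy': 194.53353033843308, 'origin': array([0.38259029, 0.06084549, 1.41971684]), 'attitude': array([  7.4905816 ,  -0.58452697, -90.82791953]), 'shot': 1}
block [([234.0, 202.0], 0.82), ([369.6, 196.8], 0.65)] [([171.0, 168.0, 294.0, 226.0], 0.84)]
keeper_handle [] [([195.0, 169.0, 291.0, 224.0], 0.58)]
clamp_grip [([180.5, 206.1], 0.55)] [([174.0, 201.0, 195.0, 213.0], 0.55)]
tray [([372.1, 200.1], 0.98), ([300.2, 269.9], 0.92), ([382.2, 270.9], 0.9)] [([363.0, 248.0, 409.0, 297.0], 0.94), ([263.0, 234.0, 338.0, 316.0], 0.76), ([350.0, 163.0, 392.0, 232.0], 0.64)]
housing1 [([262.4, 196.0], 0.61), ([243.7, 199.6], 0.6), ([224.3, 201.2], 0.4)] [([153.0, 142.0, 157.0, 185.0], 0.52)]
{'vertical_fov': 42.723776384706724, 'cx': 255.02181335598013, 'cy': 188.45530652705307, 'origin': array([0.10296401, 0.98076426, 0.861474  ]), 'attitude': array([  54.44460363,    1.10858962, -155.81501104]), 'shot': 2}
block [([246.3, 233.8], 0.83)] [([209.0, 156.0, 283.0, 284.0], 0.6)]
keeper_handle [([262.7, 166.2], 0.79)] [([211.0, 157.0, 28
[... 422 characters left out ...]
'clock': 1.1, 'q': array([66.77747185, 35.23172964, -0.72040166, 81.5535672 ,  0.46469626,
       63.22212478, -2.3132521 ]), 'qd': array([-0.05831247, -0.09174726, -0.037457  ,  0.03302599, -0.06971587,
       -0.03006861,  0.02632105]), 'joint_efforts': array([ 8.92795060e-05, -4.58830583e+01,  2.09166859e-01, -1.66032636e+01,
       -6.11168356e-02,  1.33490487e-02,  2.04863539e-05]), 'position': array([ 0.24037429, -0.60388874,  0.21864123]), 'tcp_rot': array([-1.79995447e+02, -5.53417763e-04,  2.17071262e+01]), 'wrist_force': array([ 0.25520082, -0.0418572 , -0.42656253]), 'ft_torque': array([-0.01383865, -0.0006577 , -0.0031996 ]), 'grasp_force': 0.0, 'finger_gap': 0.09294521287177802}
```

Run:
```python
import cv2
t=cv2.imread('pics/top0.png');s=cv2.imread('pics/side0.png')
cv2.imwrite('pics/top0c.png',cv2.resize(t[130:330,140:410],(800,593),interpolation=cv2.INTER_CUBIC))
```

```text
(no output)
```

View pics/top0c.png

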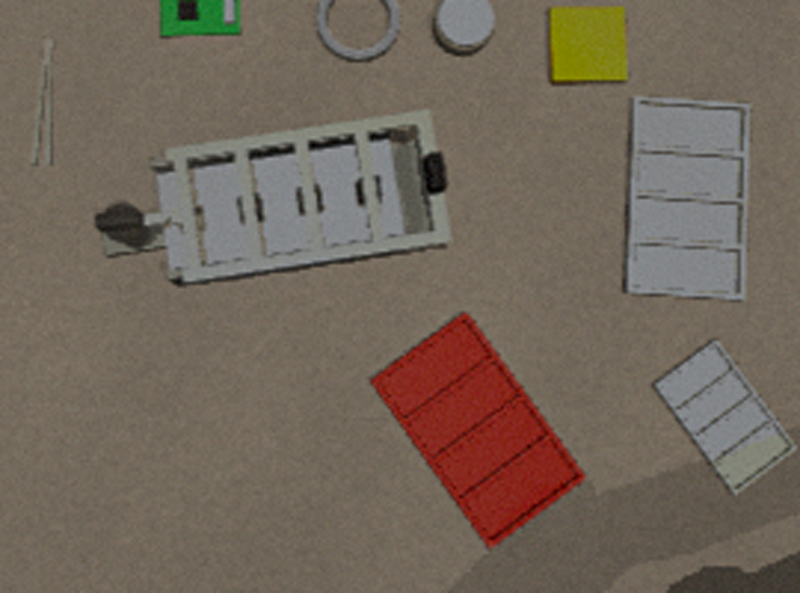

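View pics/side0.png

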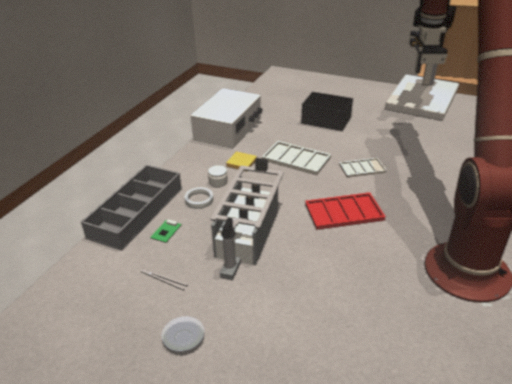

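View pics/top0.png

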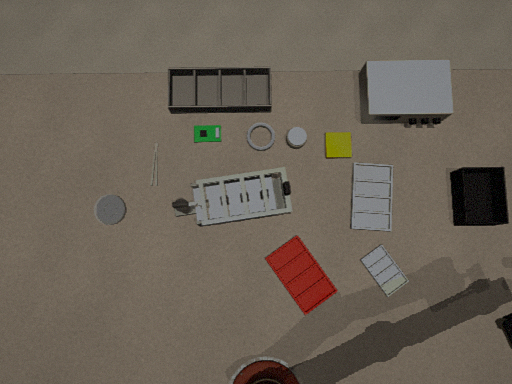

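```bash
cat >> h.py <<'E'
def cam(p):
    f=p['image'].shape[0]/2/np.tan(np.radians(p['vertical_fov']/2))
    return f,R.from_euler('xyz',p['attitude'],degrees=True).as_matrix(),np.array(p['origin'])
def proj(p,X):
    f,M,o=cam(p); c=(np.atleast_2d(X)-o)@M
    return np.c_[p['cx']+f*c[:,0]/-c[:,2], p['cy']-f*c[:,1]/-c[:,2]]
def back(p,px,z):
    f,M,o=cam(p); px=np.atleast_2d(px)
    d=np.c_[(px[:,0]-p['cx'])/f,-(px[:,1]-p['cy'])/f,-np.ones(len(px))]@M.T
    return o+d*((z-o[2])/d[:,2])[:,None]
def frame(pose,X):  # pose x,y,yaw(rad); X local pts
    c,s=np.cos(pose[2]),np.sin(pose[2]); X=np.atleast_2d(X)
    return np.c_[pose[0]+c*X[:,0]-s*X[:,1],pose[1]+s*X[:,0]+c*X[:,1],X[:,2]]
def draw(img,p,pose,X,k,off,col):
    q=(proj(p,frame(pose,X))-off)*k+(k-1)/2
    cv2.polylines(img,[np.int32(np.round(q*8))],True,col,1,cv2.LINE_AA,3)
def rect(x0,x1,y0,y1,z): return np.array([[x0,y0,z],[x1,y0,z],[x1,y1,z],[x0,y1,z]],float)
E
python3 - <<'E'
from h import *
from scipy.optimize import least_squares
p=robot.read_camera('top'); save(p,'top1'); s=robot.read_camera('side')
im=p['image'].astype(int)
# tray: white mask near seed
m=next((d['mask'] for d in robot.silhouettes('tray',p) if d['mask'][190:205,365:380].any()),None)
if m is not None:
    c=cv2.minAreaRect(np.argwhere(m)[:,::-1].astype(np.float32)); b=cv2.boxPoints(c)
    print('tray rect',c, back(p,b,0.012).round(4).tolist(), back(p,c[0],0.012).round(4))
m=robot.silhouettes('block',p)[0]['mask']
c=cv2.minAreaRect(np.argwhere(m)[:,::-1].astype(np.float32));print('block',c)
g=im.sum(2)
def dark(u0,u1,v0,v1,t=110):
    q=np.argwhere(g[v0:v1,u0:u1]<t); print(len(q)); return q.mean(0)[::-1]+[u0,v0]
h=dark(278,298,175,200); k=dark(168,196,196,216)
print('handle',h,back(p,h,0.14).round(4),'knob',k,back(p,k,0.14).round(4))
for n,z in (('keeper_handle',.133),('clamp_grip',.138)):
  for q in (p,s):
    for d in robot.tip_of(n,q): print(n,d['pixel'],d['score'],back(q,d['pixel'],z).round(4))
E
```

```text
block ((231.3017120361328, 197.92327880859375), (46.97460174560547, 117.69801330566406), 81.08506774902344)
73
24
handle [285.91780822 188.09589041] [[ 0.5665 -0.0604  0.14  ]] knob [179.41666667 205.66666667] [[0.5233 0.2222 0.14  ]]
keeper_handle [282.8, 188.2] 0.9 [[ 0.5674 -0.0527  0.133 ]]
keeper_handle [261.6, 166.3] 0.57 [[ 0.5594 -0.0449  0.133 ]]
clamp_grip [183.4, 206.3] 0.54 [[0.5217 0.212  0.138 ]]
clamp_grip [207.2, 134.5] 0.38 [[0.7156 0.1483 0.138 ]]
clamp_grip [228.5, 223.3] 0.57 [[0.5304 0.2128 0.138 ]]
clamp_grip [182.6, 339.0] 0.27 [[0.4607 0.533  0.138 ]]
clamp_grip [243.4, 230.8] 0.24 [[0.4873 0.2235 0.138 ]]
```

Run:
```python
from h import *
p=robot.read_camera('top')
co=np.array([[632,97],[750,103],[745,298],[626,292]])*[270/800,200/593]+[140,130]-.33
b=back(p,co,.016); c=b.mean(0); e=(b[3]-b[0]+b[2]-b[1])/2; print(b.round(4).tolist(),c.round(4),np.linalg.norm(e),np.linalg.norm(b[1]-b[0]),np.degrees(np.arctan2(e[1],e[0])))
tp=[c[0],c[1],np.arctan2(-e[1],-e[0])]
bp=[.545,.081,np.radians(8.7)]
k=6;off=np.array([165,155]);im=cv2.resize(p['image'][155:240,165:298,::-1],None,fx=k,fy=k,interpolation=cv2.INTER_CUBIC)
im=np.clip(im.astype(int)*1.5,0,255).astype(np.uint8)
draw(im,p,bp,rect(-.017,.017,-.151,-.135,.148),k,off,(0,0,255))
draw(im,p,bp,rect(-.007,.007,.124,.164,.153),k,off,(0,0,255))
for y in (-.084,-.028,.028,.084):
    draw(im,p,bp,rect(-.05,.05,y-.006,y+.006,.114),k,off,(0,255,0))
    draw(im,p,bp,rect(-.01,.01,y-.01,y+.01,.105),k,off,(255,0,0))
draw(im,p,bp,rect(-.056,.056,-.112,.112,.107),k,off,(0,255,255))
cv2.imwrite('pics/ov.png',im); print(im.shape)
```

```text
[[0.6582, -0.2714, 0.016], [0.6507, -0.3885, 0.016], [0.4576, -0.3732, 0.016], [0.465, -0.2572, 0.016]] [ 0.5579 -0.3226  0.016 ] 0.19368114556482657 0.11740291695092459 175.63419594373698
(510, 798, 3)
```

View pics/ov.png

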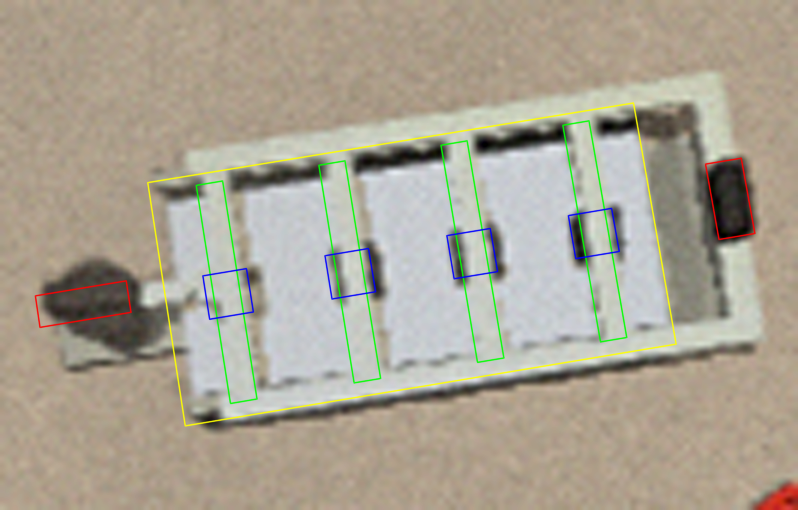

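Run:
```python
from h import *
from scipy.optimize import minimize
t=robot.read_camera('top'); s=robot.read_camera('side')
def gm(p):
    g=cv2.GaussianBlur(cv2.cvtColor(p['image'],cv2.COLOR_RGB2GRAY).astype(np.float32),(0,0),1.0)
    return np.hypot(cv2.Sobel(g,5,1,0),cv2.Sobel(g,5,0,1))
def dens(r,n=25):
    r=np.vstack([r,r[:1]]); return np.vstack([a+(b-a)*np.linspace(0,1,n)[:,None] for a,b in zip(r,r[1:])])
def lines(y): return np.array([[[-.045,y+e,.114],[.045,y+e,.114]] for e in(-.006,.006)])
P=[dens(rect(-.017,.017,-.151,-.135,.148))]
for y in (-.084,-.028,.028,.084):
    for l in lines(y): P.append(l[0]+(l[1]-l[0])*np.linspace(0,1,50)[:,None])
P=np.vstack(P)
def sc(pose,cs):
    v=0
    for p,g in cs:
        q=proj(p,frame(pose,P)).astype(np.float32)
        v+=cv2.remap(g,q[:,0][None],q[:,1][None],1).mean()/g.std()
    return -v
T=(t,gm(t));S=(s,gm(s))
for cs in ([T],[S],[T,S]):
    G=min(((sc((x,y,np.radians(a)),cs),x,y,a) for x in np.arange(.535,.556,.002) for y in np.arange(.07,.092,.002) for a in np.arange(6,10.5,.5)))
    r=minimize(lambda v:sc((v[0],v[1],v[2]),cs),[G[1],G[2],np.radians(G[3])],method='Nelder-Mead',options=dict(initial_simplex=[[G[1],G[2],np.radians(G[3])],[G[1]+.002,G[2],np.radians(G[3])],[G[1],G[2]+.002,np.radians(G[3])],[G[1],G[2],np.radians(G[3]+.5)]]))
    print(G,r.x.round(4),np.degrees(r.x[2]).round(2),r.fun)
bp=r.x; pose=bp
ims=[]
for p,(u,v,w,h) in((t,(165,155,132,85)),(s,(195,145,100,140))):
    k=5;off=np.array([u,v]);im=cv2.resize(p['image'][v:v+h,u:u+w,::-1],None,fx=k if p is t else 4,fy=k if p is t else 4,interpolation=cv2.INTER_CUBIC)
    k=k if p is t else 4
    im=np.clip(im.astype(int)*1.4,0,255).astype(np.uint8)
    draw(im,p,bp,rect(-.017,.017,-.151,-.135,.148),k,off,(0,0,255))
    draw(im,p,bp,rect(-.007,.007,.124,.164,.153),k,off,(0,0,255))
    for y in (-.084,-.028,.028,.084):
        draw(im,p,bp,rect(-.05,.05,y-.006,y+.006,.114),k,off,(0,255,0))
    ims.append(im)
H=max(i.shape[0] for i in ims); out=np.hstack([cv2.copyMakeBorder(i,0,H-i.shape[0],0,0,0) for i in ims]); out=cv2.resize(out,None,fx=.75,fy=.75,interpolation=cv2.INTER_AREA)
cv2.imwrite('pics/ov2.png',out); print(out.shape)
```

```text
(np.float32(-3.165024), np.float64(0.551), np.float64(0.08000000000000002), np.float64(6.0)) [0.5538 0.0811 0.0873] 5.0 -3.2459378242492676
(np.float32(-3.2648199), np.float64(0.547), np.float64(0.08200000000000002), np.float64(8.5)) [0.548  0.0826 0.1441] 8.26 -3.2763195037841797
(np.float32(-6.2997894), np.float64(0.551), np.float64(0.08200000000000002), np.float64(6.0)) [0.5521 0.0815 0.1005] 5.76 -6.334201335906982
(420, 795, 3)
```

View pics/ov2.png

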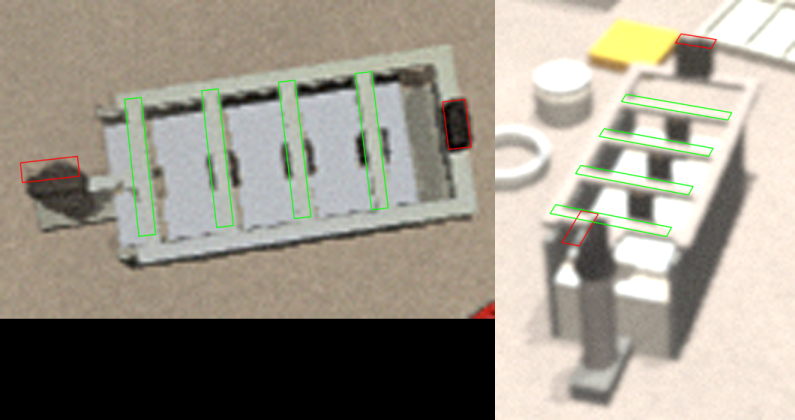

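```bash
cat >> h.py <<'E'
BP=(.5475,.0825,np.radians(8.2)); TP=(.5579,-.3226,np.radians(-4.4))
def B(x,y,z): return frame(BP,[[x,y,z]])[0]
def T(x,y,z): return frame(TP,[[x,y,z]])[0]
def plan(*wps, start=None):
    """wps: (x,y,z,yaw deg) -> per call: tool-frame delta and wz"""
    o=robot.get_obs(); cur=np.r_[o['position'],o['tcp_rot'][2]] if start is None else np.array(start,float)
    for w in wps:
        d=np.array(w,float)-cur; d[3]=(d[3]+180)%360-180
        n=int(max(1,np.ceil(max(np.linalg.norm(d[:3])/.235,abs(d[3])/40))))
        for i in range(n):
            e=d/n; a=np.radians(cur[3])
            print([round(e[0]*np.cos(a)+e[1]*np.sin(a),4),round(e[0]*np.sin(a)-e[1]*np.cos(a),4),round(-e[2],4)],'wz',round(-np.radians(e[3]),4),'->',(cur+e).round(3))
            cur=cur+e
E
python3 - <<'E'
from h import *
s=robot.read_camera('side');t=robot.read_camera('top')
k=B(0,.144,.138);print(k,proj(s,k),proj(t,k), proj(s,B(0,-.143,.133)),proj(t,B(0,-.143,.133)),proj(s,T(0,0,0)),proj(t,T(0,0,.0)))
print(proj(s,frame(TP,rect(-.098,.098,-.058,.058,.016))).round(1).tolist())
plan((.5,-.3,.25,60),(*k[:2],.25,98.2))
E
```

```text
[0.52696143 0.22502778 0.138     ] [[227.43086224 226.81201215]] [[178.45575025 204.39570389]] [[260.82470443 163.07333841]] [[285.1735667  187.97419446]] [[296.15316726 157.85195614]] [[370.52488521 196.66615163]]
[[330.9, 152.5], [277.4, 139.1], [261.6, 154.9], [317.2, 169.8]]
[np.float64(0.1768), np.float64(-0.0932), np.float64(-0.0157)] wz -0.3342 -> [ 0.37  -0.452  0.234 40.853]
[np.float64(0.1976), np.float64(-0.03), np.float64(-0.0157)] wz -0.3342 -> [ 0.5  -0.3   0.25 60.  ]
[np.float64(0.1561), np.float64(-0.0797), np.float64(-0.0)] wz -0.2222 -> [ 0.509 -0.125  0.25  72.733]
[np.float64(0.1698), np.float64(-0.0434), np.float64(-0.0)] wz -0.2222 -> [5.1800e-01 5.0000e-02 2.5000e-01 8.5467e+01]
[np.float64(0.1752), np.float64(-0.0049), np.float64(-0.0)] wz -0.2222 -> [ 0.527  0.225  0.25  98.2  ]
```

Call:
send_rows:
  rows:
    - {"jaw": 0.5,"delta_pos": [0.177,-0.093,-0.016],"rotation": [0,0,-0.334]}
    - {"jaw": 0.5,"delta_pos": [0.177,-0.093,-0.016],"rotation": [0,0,-0.334]}
    - {"jaw": 0.5,"delta_pos": [0.177,-0.093,-0.016],"rotation": [0,0,-0.334]}
    - {"jaw": 0.5,"delta_pos": [0.177,-0.093,-0.016],"rotation": [0,0,-0.334]}
    - {"jaw": 0.5,"delta_pos": [0.177,-0.093,-0.016],"rotation": [0,0,-0.334]}

```text
clock: 2.25
position: [0.3785, -0.4442, 0.2358]
tcp_rot: [179.9, -0.4, 41.7]
wrist_force: [0.4, -0.4, 0.0]
finger_gap: 0.0579
grasp_force: 0.0
```

Call:
send_rows:
  rows:
    - {"jaw": 0.5,"delta_pos": [0.198,-0.03,-0.016],"rotation": [0,0,-0.334]}
    - {"jaw": 0.5,"delta_pos": [0.198,-0.03,-0.016],"rotation": [0,0,-0.334]}
    - {"jaw": 0.5,"delta_pos": [0.198,-0.03,-0.016],"rotation": [0,0,-0.334]}
    - {"jaw": 0.5,"delta_pos": [0.198,-0.03,-0.016],"rotation": [0,0,-0.334]}
    - {"jaw": 0.5,"delta_pos": [0.198,-0.03,-0.016],"rotation": [0,0,-0.334]}

```text
clock: 2.75
position: [0.5068, -0.2911, 0.2516]
tcp_rot: [179.9, -0.4, 60.8]
wrist_force: [-0.3, -0.0, -1.0]
finger_gap: 0.0465
grasp_force: 0.0
```

Call:
send_rows:
  rows:
    - {"jaw": 0.5,"delta_pos": [0.156,-0.08,0],"rotation": [0,0,-0.222]}
    - {"jaw": 0.5,"delta_pos": [0.156,-0.08,0],"rotation": [0,0,-0.222]}
    - {"jaw": 0.5,"delta_pos": [0.156,-0.08,0],"rotation": [0,0,-0.222]}
    - {"jaw": 0.5,"delta_pos": [0.156,-0.08,0],"rotation": [0,0,-0.222]}

```text
clock: 3.15
position: [0.5094, -0.1202, 0.2511]
tcp_rot: [-180.0, -0.1, 73.0]
wrist_force: [0.8, -0.8, 0.1]
finger_gap: 0.0468
grasp_force: 0.0
```

Call:
send_rows:
  rows:
    - {"jaw": 0.5,"delta_pos": [0.17,-0.043,0],"rotation": [0,0,-0.222]}
    - {"jaw": 0.5,"delta_pos": [0.17,-0.043,0],"rotation": [0,0,-0.222]}
    - {"jaw": 0.5,"delta_pos": [0.17,-0.043,0],"rotation": [0,0,-0.222]}
    - {"jaw": 0.5,"delta_pos": [0.17,-0.043,0],"rotation": [0,0,-0.222]}

```text
clock: 3.55
position: [0.5187, 0.055, 0.2512]
tcp_rot: [180.0, -0.2, 85.7]
wrist_force: [-0.4, -0.6, 0.7]
finger_gap: 0.0466
grasp_force: 0.0
```

Call:
send_rows:
  rows:
    - {"jaw": 0.5,"delta_pos": [0.175,-0.005,0],"rotation": [0,0,-0.222]}
    - {"jaw": 0.5,"delta_pos": [0.175,-0.005,0],"rotation": [0,0,-0.222]}
    - {"jaw": 0.5,"delta_pos": [0.175,-0.005,0],"rotation": [0,0,-0.222]}
    - {"jaw": 0.5,"delta_pos": [0.175,-0.005,0],"rotation": [0,0,-0.222]}
    - {"jaw": 0.5,"delta_pos": [0.175,-0.005,0],"rotation": [0,0,-0.222]}

```text
clock: 4.05
position: [0.527, 0.23, 0.2507]
tcp_rot: [180.0, -0.2, 98.6]
wrist_force: [0.1, -1.4, 0.3]
finger_gap: 0.0469
grasp_force: 0.0
```

Call:
send_rows:
  rows:
    - {"jaw": 0.5,"delta_pos": [0,0,0],"rotation": [0,0,0]}
    - {"jaw": 0.5,"delta_pos": [0,0,0],"rotation": [0,0,0]}
    - {"jaw": 0.5,"delta_pos": [0,0,0],"rotation": [0,0,0]}

```text
clock: 4.35
position: [0.5286, 0.2227, 0.2507]
tcp_rot: [180.0, 0.1, 97.9]
wrist_force: [0.2, -0.6, 0.5]
finger_gap: 0.0464
grasp_force: 0.0
```

Run:
```python
from h import *
k=B(0,.144,.1)
print(robot.get_obs()['q'],robot.get_obs()['tcp_rot'])
plan((*k[:2],.17,98.2),(*k[:2],.125,98.2))
```

```text
[ -7.75708134  28.69475921 -27.27831113  91.42705917  14.33045184
  63.39175276 -30.70043073] [1.79996172e+02 7.83665050e-02 9.79291617e+01]
[np.float64(0.0025), np.float64(-0.0013), np.float64(0.0807)] wz -0.0047 -> [ 0.527  0.225  0.17  98.2  ]
[np.float64(0.0), np.float64(0.0), np.float64(0.045)] wz -0.0 -> [ 0.527  0.225  0.125 98.2  ]
```

Call:
send_rows:
  rows:
    - {"jaw": 0.5,"delta_pos": [0.002,-0.001,0.04],"rotation": [0,0,-0.005]}
    - {"jaw": 0.5,"delta_pos": [0.002,-0.001,0.081],"rotation": [0,0,-0.005]}
    - {"jaw": 0.5,"delta_pos": [0.002,-0.001,0.081],"rotation": [0,0,-0.005]}
    - {"jaw": 0.5,"delta_pos": [0.002,-0.001,0.081],"rotation": [0,0,-0.005]}

```text
clock: 4.75
position: [0.5271, 0.2261, 0.1701]
tcp_rot: [-180.0, 0.0, 98.3]
wrist_force: [-0.5, -0.5, 0.8]
finger_gap: 0.0466
grasp_force: 0.0
```

Run:
```python
from h import *
o=robot.get_obs();print(o['position'])
s=robot.read_camera('side'); t=robot.read_camera('top')
k=5;im=[]
for p in (s,t):
    u,v=(185,150) if p is s else (140,160)
    a=cv2.resize(p['image'][v:v+100,u:u+80,::-1],None,fx=k,fy=k,interpolation=cv2.INTER_CUBIC)
    for X,c in ((o['position'],(0,0,255)),(B(0,.144,.153),(0,255,0))):
        q=(proj(p,X)[0]-[u,v]+.5)*k; cv2.circle(a,tuple(int(z) for z in q),4,c,1)
    im.append(a)
cv2.imwrite('pics/k.png',np.clip(np.hstack(im).astype(int)*1.5,0,255).astype(np.uint8))
```

```text
[0.52706144 0.22613664 0.17011836]
```

View pics/k.png

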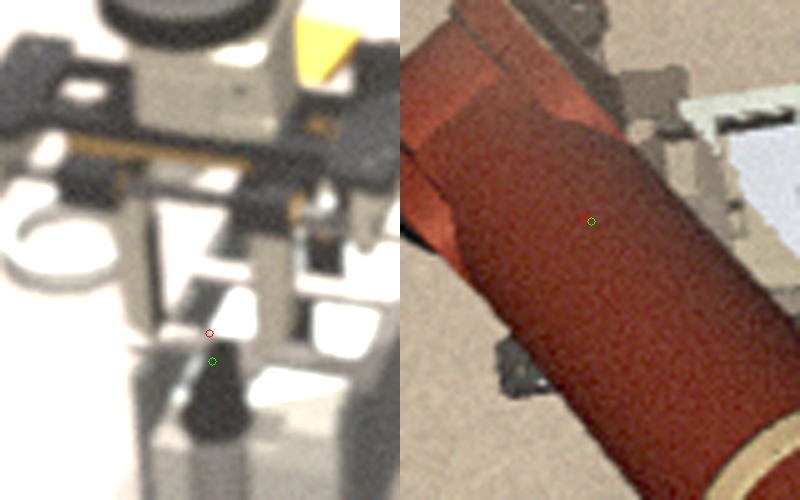

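Call:
send_rows:
  rows:
    - {"jaw": 0.5,"delta_pos": [0,-0.003,0.02],"rotation": [0,0,0]}
    - {"jaw": 0.5,"delta_pos": [0,-0.003,0.045],"rotation": [0,0,0]}
    - {"jaw": 0.5,"delta_pos": [0,-0.003,0.045],"rotation": [0,0,0]}
    - {"jaw": 0.3,"delta_pos": [0,-0.003,0.045],"rotation": [0,0,0]}
    - {"jaw": 0.2,"delta_pos": [0,-0.003,0.045],"rotation": [0,0,0]}

```text
clock: 5.35
position: [0.525, 0.2274, 0.1268]
tcp_rot: [179.8, -0.1, 98.4]
wrist_force: [-0.3, -0.4, 0.3]
finger_gap: 0.0349
grasp_force: 0.0
```

Call:
send_rows:
  rows:
    - {"jaw": 0.1,"delta_pos": [0,0,0],"rotation": [0,0,0]}
    - {"jaw": 0.1,"delta_pos": [0,0,0],"rotation": [0,0,0]}
    - {"jaw": 0.1,"delta_pos": [0,0,0],"rotation": [0,0,0]}

```text
clock: 5.65
position: [0.5285, 0.2278, 0.1261]
tcp_rot: [179.4, -0.2, 98.3]
wrist_force: [7.5, 1.2, -2.6]
finger_gap: 0.0139
grasp_force: 30.0
```

Call:
send_rows:
  rows:
    - {"jaw": 0.1,"delta_pos": [-0.001,0.005,0],"rotation": [0,0,0.05]}
    - {"jaw": 0.1,"delta_pos": [-0.001,0.005,0],"rotation": [0,0,0.15]}
    - {"jaw": 0.1,"delta_pos": [-0.001,0.005,0],"rotation": [0,0,0.25]}
    - {"jaw": 0.1,"delta_pos": [-0.001,0.005,0],"rotation": [0,0,0.35]}
    - {"jaw": 0.1,"delta_pos": [-0.001,0.005,0],"rotation": [0,0,0.45]}

```text
clock: 6.15
position: [0.531, 0.2276, 0.1261]
tcp_rot: [179.8, -0.3, 72.4]
wrist_force: [3.7, 0.4, -0.4]
finger_gap: 0.014
grasp_force: 30.0
```

Call:
send_rows:
  rows:
    - {"jaw": 0.1,"delta_pos": [0,0,0],"rotation": [0,0,0.1]}
    - {"jaw": 0.1,"delta_pos": [0,0,0],"rotation": [0,0,0.2]}
    - {"jaw": 0.1,"delta_pos": [0,0,0],"rotation": [0,0,0.3]}
    - {"jaw": 0.1,"delta_pos": [0,0,0],"rotation": [0,0,0.4]}
    - {"jaw": 0.1,"delta_pos": [0,0,0],"rotation": [0,0,0.45]}

```text
clock: 6.65
position: [0.5329, 0.2265, 0.1261]
tcp_rot: [179.7, -0.4, 46.7]
wrist_force: [7.1, -1.1, -1.1]
finger_gap: 0.0137
grasp_force: 30.0
```

Call:
send_rows:
  rows:
    - {"jaw": 0.1,"delta_pos": [0.001,0.002,0],"rotation": [0,0,0.1]}
    - {"jaw": 0.1,"delta_pos": [0.001,0.002,0],"rotation": [0,0,0.2]}
    - {"jaw": 0.1,"delta_pos": [0.001,0.002,0],"rotation": [0,0,0.3]}
    - {"jaw": 0.1,"delta_pos": [0.001,0.002,0],"rotation": [0,0,0.4]}
    - {"jaw": 0.1,"delta_pos": [0.001,0.002,0],"rotation": [0,0,0.42]}

```text
clock: 7.15
position: [0.5342, 0.2248, 0.1261]
tcp_rot: [179.8, -0.4, 22.7]
wrist_force: [5.8, -2.6, 1.1]
finger_gap: 0.0136
grasp_force: 30.0
```

Call:
send_rows:
  rows:
    - {"jaw": 0.1,"delta_pos": [0,0,0],"rotation": [0,0,0]}
    - {"jaw": 0.1,"delta_pos": [0,0,0],"rotation": [0,0,0]}
    - {"jaw": 0.1,"delta_pos": [0,0,0],"rotation": [0,0,0]}

```text
clock: 7.45
position: [0.5341, 0.2247, 0.1261]
tcp_rot: [179.9, -0.4, 22.8]
wrist_force: [4.0, -2.8, 1.4]
finger_gap: 0.0137
grasp_force: 30.0
```

Call:
send_rows:
  rows:
    - {"jaw": 0.5,"delta_pos": [0,0,0],"rotation": [0,0,0]}
    - {"jaw": 0.5,"delta_pos": [0,0,0],"rotation": [0,0,0]}
    - {"jaw": 0.5,"delta_pos": [0,0,0],"rotation": [0,0,0]}
    - {"jaw": 0.5,"delta_pos": [0,0,-0.04],"rotation": [0,0,0]}
    - {"jaw": 0.5,"delta_pos": [0,0,-0.08],"rotation": [0,0,0]}

```text
clock: 7.95
position: [0.529, 0.2258, 0.2041]
tcp_rot: [-180.0, 0.3, 22.9]
wrist_force: [1.1, 0.9, -0.2]
finger_gap: 0.0454
grasp_force: 0.0
```

```bash
sed -i 's/^BP=([^)]*))/BP=(.549,.0822,np.radians(7.9))/' h.py
python3 - <<'E'
from h import *
o=robot.get_obs(); print(o['position'],o['tcp_rot'],o['finger_gap'],o['q'])
k=B(0,-.143,.1);print(k)
plan((*k[:2],.205,7.9),(*k[:2],.122,7.9))
E
```

```text
[0.5290296  0.22577485 0.20409077] [-179.95750528    0.30387998   22.86974413] 0.045370463203317016 [-23.28787934  29.48838245  -3.06413482  95.20541294   1.75499879
  55.65508648 -94.08416388]
[ 0.56865457 -0.05944285  0.1       ]
[np.float64(-0.0372), np.float64(0.1391), np.float64(-0.0005)] wz 0.1306 -> [ 0.549  0.083  0.205 15.385]
[np.float64(-0.0187), np.float64(0.1428), np.float64(-0.0005)] wz 0.1306 -> [ 0.569 -0.059  0.205  7.9  ]
[np.float64(0.0), np.float64(0.0), np.float64(0.083)] wz -0.0 -> [ 0.569 -0.059  0.122  7.9  ]
```

Run:
```python
from h import *
k=B(0,-.143,.1)
plan((*k[:2],.205,97.9),(*k[:2],.122,97.9))
```

```text
[np.float64(-0.0372), np.float64(0.1391), np.float64(-0.0005)] wz -0.6548 -> [ 0.549  0.083  0.205 60.385]
[np.float64(-0.1142), np.float64(0.0877), np.float64(-0.0005)] wz -0.6548 -> [ 5.69e-01 -5.90e-02  2.05e-01  9.79e+01]
[np.float64(-0.0), np.float64(0.0), np.float64(0.083)] wz -0.0 -> [ 5.69e-01 -5.90e-02  1.22e-01  9.79e+01]
```

Call:
send_rows:
  rows:
    - {"jaw": 0.7,"delta_pos": [-0.037,0.139,-0.005],"rotation": [0,0,-0.655]}
    - {"jaw": 0.7,"delta_pos": [-0.037,0.139,-0.005],"rotation": [0,0,-0.655]}
    - {"jaw": 0.7,"delta_pos": [-0.037,0.139,-0.005],"rotation": [0,0,-0.655]}
    - {"jaw": 0.7,"delta_pos": [-0.037,0.139,-0.005],"rotation": [0,0,-0.655]}
    - {"jaw": 0.7,"delta_pos": [-0.037,0.139,-0.005],"rotation": [0,0,-0.655]}

```text
clock: 8.45
position: [0.5501, 0.0812, 0.2094]
tcp_rot: [-179.9, 0.1, 60.3]
wrist_force: [0.7, 0.2, 0.2]
finger_gap: 0.0652
grasp_force: 0.0
```

Call:
send_rows:
  rows:
    - {"jaw": 0.7,"delta_pos": [-0.114,0.088,0],"rotation": [0,0,-0.655]}
    - {"jaw": 0.7,"delta_pos": [-0.114,0.088,0],"rotation": [0,0,-0.655]}
    - {"jaw": 0.7,"delta_pos": [-0.114,0.088,0],"rotation": [0,0,-0.655]}
    - {"jaw": 0.7,"delta_pos": [-0.114,0.088,0],"rotation": [0,0,-0.655]}
    - {"jaw": 0.7,"delta_pos": [-0.114,0.088,0],"rotation": [0,0,-0.655]}

```text
clock: 8.95
position: [0.5699, -0.0614, 0.209]
tcp_rot: [-179.9, -0.0, 97.9]
wrist_force: [0.3, 0.6, 0.1]
finger_gap: 0.0652
grasp_force: 0.0
```

Call:
send_rows:
  rows:
    - {"jaw": 0.7,"delta_pos": [0,0,0],"rotation": [0,0,0]}
    - {"jaw": 0.7,"delta_pos": [0,0,0],"rotation": [0,0,0]}
    - {"jaw": 0.7,"delta_pos": [0,0,0.03],"rotation": [0,0,0]}

```text
clock: 9.25
position: [0.5738, -0.0584, 0.183]
tcp_rot: [179.5, 0.1, 97.8]
wrist_force: [-0.0, -0.8, 0.2]
finger_gap: 0.0649
grasp_force: 0.0
```

Run:
```python
from h import *
k=B(0,-.143,.1); o=robot.get_obs(); print(o['q'],o['finger_gap'])
plan((*k[:2],.122,97.9))
s=robot.read_camera('side')
u,v=(190,100); k=5
a=cv2.resize(s['image'][v:v+120,u:u+130,::-1],None,fx=k,fy=k,interpolation=cv2.INTER_CUBIC)
for X,c in ((o['position'],(0,0,255)),(B(0,-.143,.148),(0,255,0))):
    q=(proj(s,X)[0]-[u,v]+.5)*k; cv2.circle(a,tuple(int(z) for z in q),4,c,1)
cv2.imwrite('pics/hd.png',np.clip(a.astype(int)*1.5,0,255).astype(np.uint8))
```

```text
[ 17.2026023   31.86865123 -21.29571884  96.85080573  13.85148318
  53.33091954  -1.53864754] 0.06490908105389022
[np.float64(-0.0003), np.float64(-0.0052), np.float64(0.061)] wz -0.0009 -> [ 5.69e-01 -5.90e-02  1.22e-01  9.79e+01]
```

View pics/hd.png

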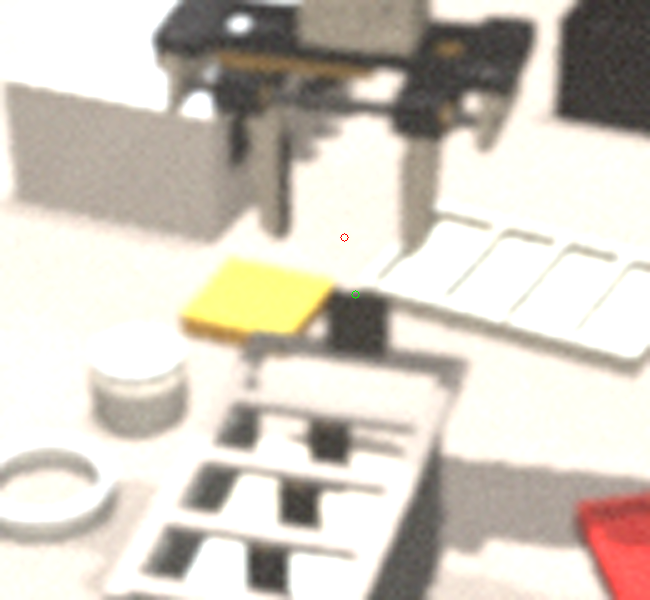

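Call:
send_rows:
  rows:
    - {"jaw": 0.7,"delta_pos": [0,-0.002,0.025],"rotation": [0,0,0]}
    - {"jaw": 0.7,"delta_pos": [0,-0.002,0.051],"rotation": [0,0,0]}
    - {"jaw": 0.7,"delta_pos": [0,-0.002,0.051],"rotation": [0,0,0]}
    - {"jaw": 0.7,"delta_pos": [0,-0.002,0.051],"rotation": [0,0,0]}

```text
clock: 9.7
position: [0.5687, -0.0591, 0.1291]
tcp_rot: [-180.0, -0.0, 97.9]
wrist_force: [0.1, 0.8, 1.1]
finger_gap: 0.0653
grasp_force: 0.0
```

Call:
send_rows:
  rows:
    - {"jaw": 0.25,"delta_pos": [0,0,0],"rotation": [0,0,0]}
    - {"jaw": 0.25,"delta_pos": [0,0,0],"rotation": [0,0,0]}
    - {"jaw": 0.25,"delta_pos": [0,0,0],"rotation": [0,0,0]}
    - {"jaw": 0.25,"delta_pos": [0,0,0],"rotation": [0,0,0]}
    - {"jaw": 0.25,"delta_pos": [0,0,0],"rotation": [0,0,0]}

```text
clock: 10.2
position: [0.5688, -0.0597, 0.1291]
tcp_rot: [180.0, 0.0, 97.8]
wrist_force: [-0.2, 0.2, 1.9]
finger_gap: 0.0336
grasp_force: 30.0
```

Call:
send_rows:
  rows:
    - {"jaw": 0.25,"delta_pos": [0.006,0,0],"rotation": [0,0,0]}
    - {"jaw": 0.25,"delta_pos": [0.014,0,0],"rotation": [0,0,0]}
    - {"jaw": 0.25,"delta_pos": [0.022,0,0],"rotation": [0,0,0]}
    - {"jaw": 0.25,"delta_pos": [0.029,0,0],"rotation": [0,0,0]}
    - {"jaw": 0.25,"delta_pos": [0.031,0,0],"rotation": [0,0,0]}

```text
clock: 10.7
position: [0.565, -0.0327, 0.1291]
tcp_rot: [180.0, 0.4, 97.8]
wrist_force: [0.4, -9.7, 4.5]
finger_gap: 0.0336
grasp_force: 30.0
```

Call:
send_rows:
  rows:
    - {"jaw": 0.25,"delta_pos": [0,0,0],"rotation": [0,0,0]}
    - {"jaw": 0.25,"delta_pos": [0,0,0],"rotation": [0,0,0]}
    - {"jaw": 0.25,"delta_pos": [0,0,0],"rotation": [0,0,0]}

```text
clock: 11.0
position: [0.565, -0.0327, 0.1291]
tcp_rot: [180.0, 0.3, 97.7]
wrist_force: [-0.0, -8.1, 4.9]
finger_gap: 0.0335
grasp_force: 30.0
```

Call:
send_rows:
  rows:
    - {"jaw": 0.6,"delta_pos": [-0.002,0,0],"rotation": [0,0,0]}
    - {"jaw": 0.6,"delta_pos": [-0.002,0,0],"rotation": [0,0,0]}
    - {"jaw": 0.6,"delta_pos": [-0.002,0,-0.005],"rotation": [0,0,0]}
    - {"jaw": 0.6,"delta_pos": [-0.002,0,-0.04],"rotation": [0,0,0]}
    - {"jaw": 0.6,"delta_pos": [-0.002,0,-0.075],"rotation": [0,0,0]}

```text
clock: 11.5
position: [0.5638, -0.0296, 0.2037]
tcp_rot: [-179.8, -0.1, 97.9]
wrist_force: [1.1, -0.8, 0.4]
finger_gap: 0.0557
grasp_force: 0.0
```

Run:
```python
from h import *
o=robot.get_obs(); print(o['position'],o['finger_gap'])
s=robot.read_camera('side'); t=robot.read_camera('top')
im=[]
for p,(u,v,w,h) in ((s,(200,140,95,120)),(t,(165,150,95,120))):
    k=4.2
    a=cv2.resize(p['image'][v:v+h,u:u+w,::-1],None,fx=k,fy=k,interpolation=cv2.INTER_CUBIC)
    for y in (-.084,-.028,.028,.084): draw(a,p,BP,rect(-.01,.01,y-.01,y+.01,.105),k,np.array([u,v]),(0,0,255))
    im.append(a)
cv2.imwrite('pics/w.png',np.clip(np.hstack(im).astype(int)*1.4,0,255).astype(np.uint8))
k=B(0,-.084,.1); plan((*k[:2],.205,97.9),(*k[:2],.077,97.9))
```

```text
[ 0.56380815 -0.02962899  0.20374076] 0.05565074686139684
[np.float64(0.0288), np.float64(-0.0034), np.float64(0.0036)] wz 0.0005 -> [ 5.61e-01 -1.00e-03  2.05e-01  9.79e+01]
[np.float64(0.0), np.float64(0.0), np.float64(0.128)] wz -0.0 -> [ 5.61e-01 -1.00e-03  7.70e-02  9.79e+01]
```

View pics/w.png

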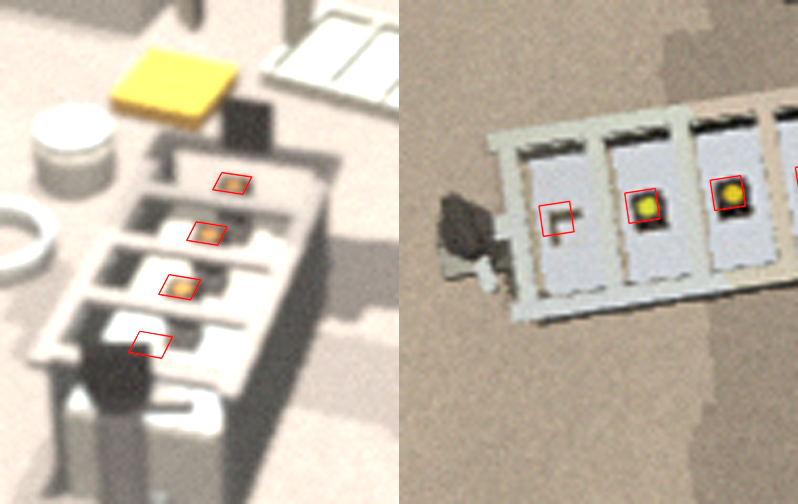

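Call:
send_rows:
  rows:
    - {"jaw": 0.52,"delta_pos": [0.029,-0.003,0.004],"rotation": [0,0,0]}
    - {"jaw": 0.52,"delta_pos": [0.029,-0.003,0.004],"rotation": [0,0,0]}
    - {"jaw": 0.52,"delta_pos": [0.029,-0.003,0.004],"rotation": [0,0,0]}
    - {"jaw": 0.52,"delta_pos": [0.029,-0.003,0.004],"rotation": [0,0,0]}

```text
clock: 12.0
position: [0.5577, -0.0032, 0.1992]
tcp_rot: [-180.0, 0.0, 97.8]
wrist_force: [0.3, 0.6, 0.4]
finger_gap: 0.0486
grasp_force: 0.0
```

Run:
```python
from h import *
print(robot.get_obs()['finger_gap'],robot.get_obs()['tcp_rot'])
k=B(0,-.084,.1); plan((*k[:2],.077,97.9))
```

```text
0.04864780250266738 [-1.79951689e+02  1.76131209e-02  9.78270781e+01]
[np.float64(0.0018), np.float64(0.0032), np.float64(0.1222)] wz -0.0013 -> [ 5.61e-01 -1.00e-03  7.70e-02  9.79e+01]
```

Call:
send_rows:
  rows:
    - {"jaw": 0.52,"delta_pos": [0.002,0.003,0.03],"rotation": [0,0,0]}
    - {"jaw": 0.52,"delta_pos": [0.002,0.003,0.06],"rotation": [0,0,0]}
    - {"jaw": 0.52,"delta_pos": [0.002,0.003,0.09],"rotation": [0,0,0]}
    - {"jaw": 0.52,"delta_pos": [0.002,0.003,0.122],"rotation": [0,0,0]}
    - {"jaw": 0.52,"delta_pos": [0.002,0.003,0.122],"rotation": [0,0,0]}

```text
clock: 12.5
position: [0.5572, -0.0018, 0.0737]
tcp_rot: [-179.5, -0.0, 97.8]
wrist_force: [0.1, -0.1, -0.1]
finger_gap: 0.048
grasp_force: 0.0
```

Call:
send_rows:
  rows:
    - {"jaw": 0.1,"delta_pos": [0,0,0],"rotation": [0,0,0]}
    - {"jaw": 0.1,"delta_pos": [0,0,0],"rotation": [0,0,0]}
    - {"jaw": 0.1,"delta_pos": [0,0,0],"rotation": [0,0,0]}
    - {"jaw": 0.1,"delta_pos": [0,0,0],"rotation": [0,0,0]}
    - {"jaw": 0.1,"delta_pos": [0,0,0],"rotation": [0,0,0]}

```text
clock: 13.0
position: [0.5613, -0.0002, 0.0789]
tcp_rot: [179.9, 0.0, 97.8]
wrist_force: [-0.3, -0.4, 3.7]
finger_gap: 0.0203
grasp_force: 30.0
```

Call:
send_rows:
  rows:
    - {"jaw": 0.1,"delta_pos": [0,0,-0.03],"rotation": [0,0,0]}
    - {"jaw": 0.1,"delta_pos": [0,0,-0.06],"rotation": [0,0,0]}
    - {"jaw": 0.1,"delta_pos": [0,0,-0.09],"rotation": [0,0,0]}
    - {"jaw": 0.1,"delta_pos": [0,0,-0.12],"rotation": [0,0,0]}
    - {"jaw": 0.1,"delta_pos": [0,0,-0.15],"rotation": [0,0,0]}

```text
clock: 13.5
position: [0.5599, -0.0003, 0.2289]
tcp_rot: [-180.0, -0.0, 97.9]
wrist_force: [0.1, 1.1, -1.3]
finger_gap: 0.0197
grasp_force: 30.0
```

Run:
```python
from h import *
o=robot.get_obs();print(o['finger_gap'],o['grasp_force'],o['q'])
k=T(.069,-.025,.1); plan((*k[:2],.23,85.6),(*k[:2],.077,85.6))
```

```text
0.01971412315588513 29.996066987514496 [ 12.50714203  27.9935511  -22.55529176  95.53084137  12.13360465
  58.92897618  -6.11233363]
[np.float64(-0.179), np.float64(0.008), np.float64(-0.0006)] wz 0.107 -> [ 0.592 -0.177  0.229 91.729]
[np.float64(-0.1772), np.float64(0.0271), np.float64(-0.0006)] wz 0.107 -> [ 0.625 -0.353  0.23  85.6  ]
[np.float64(0.0), np.float64(-0.0), np.float64(0.153)] wz -0.0 -> [ 6.25e-01 -3.53e-01  7.70e-02  8.56e+01]
```

Call:
send_rows:
  rows:
    - {"jaw": 0.1,"delta_pos": [-0.04,0.002,0],"rotation": [0,0,0.02]}
    - {"jaw": 0.1,"delta_pos": [-0.08,0.004,0],"rotation": [0,0,0.04]}
    - {"jaw": 0.1,"delta_pos": [-0.12,0.006,0],"rotation": [0,0,0.06]}
    - {"jaw": 0.1,"delta_pos": [-0.15,0.007,0],"rotation": [0,0,0.08]}
    - {"jaw": 0.1,"delta_pos": [-0.179,0.008,0],"rotation": [0,0,0.107]}

```text
clock: 14.0
position: [0.5923, -0.1784, 0.2274]
tcp_rot: [-179.9, 0.0, 91.6]
wrist_force: [0.6, 0.2, -0.8]
finger_gap: 0.0198
grasp_force: 30.0
```

Call:
send_rows:
  rows:
    - {"jaw": 0.1,"delta_pos": [-0.04,0.006,0],"rotation": [0,0,0.02]}
    - {"jaw": 0.1,"delta_pos": [-0.08,0.012,0],"rotation": [0,0,0.04]}
    - {"jaw": 0.1,"delta_pos": [-0.12,0.018,0],"rotation": [0,0,0.06]}
    - {"jaw": 0.1,"delta_pos": [-0.155,0.024,0],"rotation": [0,0,0.08]}
    - {"jaw": 0.1,"delta_pos": [-0.177,0.027,0],"rotation": [0,0,0.107]}

```text
clock: 14.5
position: [0.624, -0.3566, 0.2267]
tcp_rot: [-179.9, 0.1, 85.3]
wrist_force: [-0.5, -0.5, -1.5]
finger_gap: 0.0199
grasp_force: 30.0
```

Call:
send_rows:
  rows:
    - {"jaw": 0.1,"delta_pos": [0,0,0],"rotation": [0,0,0]}
    - {"jaw": 0.1,"delta_pos": [0,0,0],"rotation": [0,0,0]}
    - {"jaw": 0.1,"delta_pos": [0,0,0.02],"rotation": [0,0,0]}
    - {"jaw": 0.1,"delta_pos": [0,0,0.05],"rotation": [0,0,0]}
    - {"jaw": 0.1,"delta_pos": [0,0,0.05],"rotation": [0,0,0]}

```text
clock: 15.0
position: [0.6226, -0.3487, 0.1733]
tcp_rot: [-179.5, -0.3, 85.8]
wrist_force: [-1.2, 0.5, -1.8]
finger_gap: 0.0196
grasp_force: 30.0
```

Run:
```python
from h import *
o=robot.get_obs();print(o['finger_gap'],o['grasp_force'],o['q'])
t=robot.read_camera('top');s=robot.read_camera('side')
im=[]
bot=o['position']-[0,0,.0689]
for p,(u,v,w,h) in ((s,(255,75,90,110)),(t,(340,150,90,110))):
    k=4.4
    a=cv2.resize(p['image'][v:v+h,u:u+w,::-1],None,fx=k,fy=k,interpolation=cv2.INTER_CUBIC)
    for x in (-.069,-.023,.023,.069): draw(a,p,TP,rect(x-.02,x+.02,-.052,.052,.016),k,np.array([u,v]),(0,0,255))
    draw(a,p,(bot[0],bot[1],np.radians(-4.4)),rect(-.01,.01,-.01,.01,bot[2]),k,np.array([u,v]),(0,255,0))
    im.append(a)
cv2.imwrite('pics/t1.png',np.clip(np.hstack(im).astype(int)*1.3,0,255).astype(np.uint8))
k=T(.069,-.025,.1); plan((*k[:2],.077,85.6))
```

```text
0.019636210372516037 29.996597170829773 [ 35.54234211  44.63934777 -16.4382047   71.41666704  12.4387978
  66.26083915  14.30286898]
[np.float64(-0.0022), np.float64(-0.0004), np.float64(0.1009)] wz 0.0023 -> [ 6.25e-01 -3.53e-01  7.70e-02  8.56e+01]
```

View pics/t1.png

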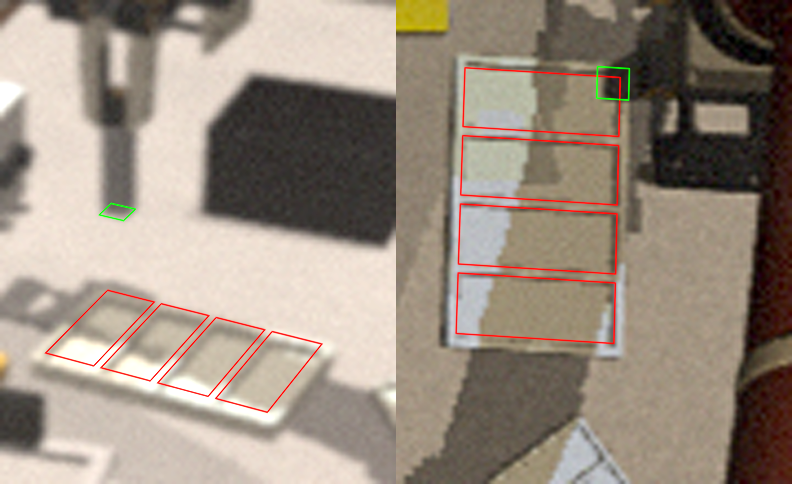

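Call:
send_rows:
  rows:
    - {"jaw": 0.1,"delta_pos": [-0.001,0,0.03],"rotation": [0,0,0]}
    - {"jaw": 0.1,"delta_pos": [-0.001,0,0.06],"rotation": [0,0,0]}
    - {"jaw": 0.1,"delta_pos": [-0.001,0,0.085],"rotation": [0,0,0]}
    - {"jaw": 0.1,"delta_pos": [-0.001,0,0.095],"rotation": [0,0,0]}
    - {"jaw": 0.1,"delta_pos": [-0.001,0,0.095],"rotation": [0,0,0]}

```text
clock: 15.6
position: [0.6252, -0.353, 0.0827]
tcp_rot: [-180.0, -0.0, 85.6]
wrist_force: [-0.5, 0.4, -1.3]
finger_gap: 0.0196
grasp_force: 30.0
```

Call:
send_rows:
  rows:
    - {"jaw": 0.1,"delta_pos": [0,0,0],"rotation": [0,0,0]}
    - {"jaw": 0.1,"delta_pos": [0,0,0],"rotation": [0,0,0]}

```text
clock: 15.8
position: [0.6266, -0.354, 0.0852]
tcp_rot: [179.8, 0.1, 85.6]
wrist_force: [0.4, -0.4, -1.1]
finger_gap: 0.0199
grasp_force: 30.0
```

Call:
send_rows:
  rows:
    - {"jaw": 0.1,"delta_pos": [0,0,0.004],"rotation": [0,0,0]}
    - {"jaw": 0.1,"delta_pos": [0,0,0.006],"rotation": [0,0,0]}
    - {"jaw": 0.1,"delta_pos": [0,0,0.007],"rotation": [0,0,0]}
    - {"jaw": 0.1,"delta_pos": [0,0,0.007],"rotation": [0,0,0]}

```text
clock: 16.2
position: [0.6249, -0.3535, 0.0754]
tcp_rot: [-180.0, -0.0, 85.6]
wrist_force: [-0.3, 0.0, -1.4]
finger_gap: 0.0197
grasp_force: 30.0
```

Call:
send_rows:
  rows:
    - {"jaw": 0.1,"delta_pos": [0,0,0.001],"rotation": [0,0,0]}
    - {"jaw": 0.1,"delta_pos": [0,0,0.002],"rotation": [0,0,0]}
    - {"jaw": 0.1,"delta_pos": [0,0,0.002],"rotation": [0,0,0]}

```text
clock: 16.5
position: [0.6252, -0.3536, 0.0752]
tcp_rot: [180.0, 0.0, 85.6]
wrist_force: [-2.8, 0.4, 4.7]
finger_gap: 0.02
grasp_force: 30.0
```

Call:
send_rows:
  rows:
    - {"jaw": 0.25,"delta_pos": [0,0,0],"rotation": [0,0,0]}
    - {"jaw": 0.35,"delta_pos": [0,0,0],"rotation": [0,0,0]}
    - {"jaw": 0.42,"delta_pos": [0,0,0],"rotation": [0,0,0]}
    - {"jaw": 0.42,"delta_pos": [0,0,0],"rotation": [0,0,0]}
    - {"jaw": 0.42,"delta_pos": [0,0,-0.03],"rotation": [0,0,0]}

```text
clock: 17.0
position: [0.6217, -0.3522, 0.0988]
tcp_rot: [-179.4, -0.2, 85.6]
wrist_force: [0.9, -0.4, -0.6]
finger_gap: 0.039
grasp_force: 0.0
```

Call:
send_rows:
  rows:
    - {"jaw": 0.5,"delta_pos": [0,0,-0.03],"rotation": [0,0,0]}
    - {"jaw": 0.5,"delta_pos": [0,0,-0.07],"rotation": [0,0,0]}
    - {"jaw": 0.5,"delta_pos": [0,0,-0.1],"rotation": [0,0,0]}
    - {"jaw": 0.5,"delta_pos": [0,0,-0.1],"rotation": [0,0,0]}

```text
clock: 17.4
position: [0.6281, -0.3546, 0.2098]
tcp_rot: [179.4, 0.2, 85.6]
wrist_force: [0.4, -0.3, 0.8]
finger_gap: 0.0462
grasp_force: 0.0
```

Run:
```python
from h import *
k=B(0,-.028,.1); plan((*k[:2],.205,97.9),(*k[:2],.077,97.9))
```

```text
[np.float64(0.201), np.float64(-0.0533), np.float64(0.0024)] wz -0.1076 -> [ 0.59  -0.15   0.207 91.735]
[np.float64(0.2056), np.float64(-0.0314), np.float64(0.0024)] wz -0.1076 -> [5.53e-01 5.40e-02 2.05e-01 9.79e+01]
[np.float64(-0.0), np.float64(0.0), np.float64(0.128)] wz -0.0 -> [5.53e-01 5.40e-02 7.70e-02 9.79e+01]
```

Call:
send_rows:
  rows:
    - {"jaw": 0.52,"delta_pos": [0.201,-0.051,0],"rotation": [0,0,-0.107]}
    - {"jaw": 0.52,"delta_pos": [0.201,-0.051,0],"rotation": [0,0,-0.107]}
    - {"jaw": 0.52,"delta_pos": [0.201,-0.051,0],"rotation": [0,0,-0.107]}
    - {"jaw": 0.52,"delta_pos": [0.201,-0.051,0],"rotation": [0,0,-0.107]}
    - {"jaw": 0.52,"delta_pos": [0.201,-0.051,0],"rotation": [0,0,-0.107]}

```text
clock: 17.9
position: [0.5887, -0.1394, 0.2034]
tcp_rot: [-179.9, -0.4, 92.4]
wrist_force: [-0.0, 0.1, 0.6]
finger_gap: 0.0483
grasp_force: 0.0
```

Call:
send_rows:
  rows:
    - {"jaw": 0.52,"delta_pos": [0.206,-0.031,0],"rotation": [0,0,-0.107]}
    - {"jaw": 0.52,"delta_pos": [0.206,-0.031,0],"rotation": [0,0,-0.107]}
    - {"jaw": 0.52,"delta_pos": [0.206,-0.031,0],"rotation": [0,0,-0.107]}
    - {"jaw": 0.52,"delta_pos": [0.206,-0.031,0],"rotation": [0,0,-0.107]}
    - {"jaw": 0.52,"delta_pos": [0.206,-0.031,0],"rotation": [0,0,-0.107]}

```text
clock: 18.4
position: [0.5503, 0.0643, 0.2035]
tcp_rot: [-180.0, -0.3, 98.5]
wrist_force: [0.2, 0.9, -0.2]
finger_gap: 0.0484
grasp_force: 0.0
```

Call:
send_rows:
  rows:
    - {"jaw": 0.52,"delta_pos": [0,0,0],"rotation": [0,0,0]}
    - {"jaw": 0.52,"delta_pos": [0,0,0],"rotation": [0,0,0]}
    - {"jaw": 0.52,"delta_pos": [0,0,0],"rotation": [0,0,0]}
    - {"jaw": 0.52,"delta_pos": [0,0,0],"rotation": [0,0,0]}
    - {"jaw": 0.52,"delta_pos": [0,0,0],"rotation": [0,0,0]}

```text
clock: 18.9
position: [0.5527, 0.0543, 0.2035]
tcp_rot: [-180.0, 0.0, 97.7]
wrist_force: [-0.5, -0.8, -0.0]
finger_gap: 0.0489
grasp_force: 0.0
```

Run:
```python
from h import *
k=B(0,-.028,.1); plan((*k[:2],.077,97.9))
t=robot.read_camera('top'); save(t,'t2')
s=robot.read_camera('side')
im=[]
for p,(u,v,w,h) in ((s,(200,100,150,150)),(t,(180,120,230,150))):
    im.append(cv2.resize(p['image'][v:v+h,u:u+w,::-1],None,fx=3.9 if p is s else 2.1,fy=3.9 if p is s else 2.1,interpolation=cv2.INTER_CUBIC)[:580])
im[0]=im[0][:,:]; H=max(i.shape[0] for i in im)
out=np.hstack([cv2.copyMakeBorder(i,0,H-i.shape[0],0,0,0) for i in im]); out=cv2.resize(out,None,fx=.73,fy=.73,interpolation=cv2.INTER_AREA)
print(out.shape); cv2.imwrite('pics/t2c.png',np.clip(out.astype(int)*1.3,0,255).astype(np.uint8))
```

```text
[np.float64(0.0002), np.float64(0.0001), np.float64(0.1265)] wz -0.0034 -> [5.53e-01 5.40e-02 7.70e-02 9.79e+01]
(423, 780, 3)
```

View pics/t2c.png

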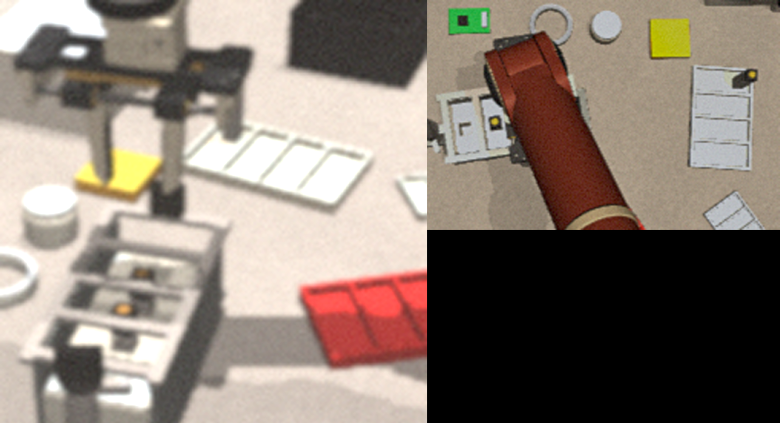

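Call:
send_rows:
  rows:
    - {"jaw": 0.52,"delta_pos": [0,0,0.03],"rotation": [0,0,0]}
    - {"jaw": 0.52,"delta_pos": [0,0,0.06],"rotation": [0,0,0]}
    - {"jaw": 0.52,"delta_pos": [0,0,0.09],"rotation": [0,0,0]}
    - {"jaw": 0.52,"delta_pos": [0,0,0.115],"rotation": [0,0,0]}
    - {"jaw": 0.52,"delta_pos": [0,0,0.126],"rotation": [0,0,0]}

```text
clock: 19.5
position: [0.5511, 0.0552, 0.0755]
tcp_rot: [-179.8, 0.0, 97.8]
wrist_force: [0.2, -0.6, -0.4]
finger_gap: 0.0482
grasp_force: 0.0
```

Call:
send_rows:
  rows:
    - {"jaw": 0.52,"delta_pos": [0,0,0],"rotation": [0,0,0]}
    - {"jaw": 0.1,"delta_pos": [0,0,0],"rotation": [0,0,0]}
    - {"jaw": 0.1,"delta_pos": [0,0,0],"rotation": [0,0,0]}
    - {"jaw": 0.1,"delta_pos": [0,0,0],"rotation": [0,0,0]}
    - {"jaw": 0.1,"delta_pos": [0,0,0],"rotation": [0,0,0]}

```text
clock: 20.0
position: [0.553, 0.0558, 0.0786]
tcp_rot: [179.9, 0.0, 97.8]
wrist_force: [-0.8, -0.2, 0.2]
finger_gap: 0.0212
grasp_force: 0.0
```

Call:
send_rows:
  rows:
    - {"jaw": 0.1,"delta_pos": [0,0,0],"rotation": [0,0,0]}
    - {"jaw": 0.1,"delta_pos": [0,0,0],"rotation": [0,0,0]}

```text
clock: 20.2
position: [0.553, 0.0558, 0.0785]
tcp_rot: [179.9, 0.0, 97.8]
wrist_force: [-0.5, 0.1, 3.6]
finger_gap: 0.02
grasp_force: 30.0
```

Call:
send_rows:
  rows:
    - {"jaw": 0.1,"delta_pos": [0,0,-0.03],"rotation": [0,0,0]}
    - {"jaw": 0.1,"delta_pos": [0,0,-0.06],"rotation": [0,0,0]}
    - {"jaw": 0.1,"delta_pos": [0,0,-0.09],"rotation": [0,0,0]}
    - {"jaw": 0.1,"delta_pos": [0,0,-0.12],"rotation": [0,0,0]}
    - {"jaw": 0.1,"delta_pos": [0,0,-0.15],"rotation": [0,0,0]}

```text
clock: 20.7
position: [0.5519, 0.0556, 0.2285]
tcp_rot: [-179.9, -0.0, 97.9]
wrist_force: [0.3, 0.0, -0.4]
finger_gap: 0.02
grasp_force: 30.0
```

Run:
```python
from h import *
o=robot.get_obs();print(o['position'],o['finger_gap'],o['grasp_force'],o['wrist_force'])
k=T(-.069,-.025,.1); plan((*k[:2],.228,85.6),(*k[:2],.077,85.6),start=(.553,.0553,.228,97.8))
```

```text
[0.55187491 0.05561257 0.22846607] 0.019950986488293004 29.994547963142395 [ 0.28915598  0.03663067 -0.39988105]
[np.float64(-0.1925), np.float64(-0.0596), np.float64(-0.0)] wz 0.1065 -> [ 0.52  -0.143  0.228 91.7  ]
[np.float64(-0.1977), np.float64(-0.0388), np.float64(-0.0)] wz 0.1065 -> [ 0.487 -0.342  0.228 85.6  ]
[np.float64(0.0), np.float64(-0.0), np.float64(0.151)] wz -0.0 -> [ 4.87e-01 -3.42e-01  7.70e-02  8.56e+01]
```

Call:
send_rows:
  rows:
    - {"jaw": 0.1,"delta_pos": [-0.04,-0.012,0],"rotation": [0,0,0.02]}
    - {"jaw": 0.1,"delta_pos": [-0.08,-0.025,0],"rotation": [0,0,0.04]}
    - {"jaw": 0.1,"delta_pos": [-0.12,-0.037,0],"rotation": [0,0,0.06]}
    - {"jaw": 0.1,"delta_pos": [-0.16,-0.05,0],"rotation": [0,0,0.08]}
    - {"jaw": 0.1,"delta_pos": [-0.193,-0.06,0],"rotation": [0,0,0.107]}

```text
clock: 21.2
position: [0.5181, -0.1465, 0.2272]
tcp_rot: [-179.9, 0.0, 91.5]
wrist_force: [0.5, -1.0, -1.1]
finger_gap: 0.0198
grasp_force: 30.0
```

Call:
send_rows:
  rows:
    - {"jaw": 0.1,"delta_pos": [-0.04,-0.008,0],"rotation": [0,0,0.02]}
    - {"jaw": 0.1,"delta_pos": [-0.08,-0.016,0],"rotation": [0,0,0.04]}
    - {"jaw": 0.1,"delta_pos": [-0.12,-0.024,0],"rotation": [0,0,0.06]}
    - {"jaw": 0.1,"delta_pos": [-0.16,-0.032,0],"rotation": [0,0,0.08]}
    - {"jaw": 0.1,"delta_pos": [-0.198,-0.039,0],"rotation": [0,0,0.107]}

```text
clock: 21.7
position: [0.4853, -0.3445, 0.2271]
tcp_rot: [-179.9, -0.0, 85.5]
wrist_force: [1.3, -0.1, -1.3]
finger_gap: 0.0196
grasp_force: 30.0
```

Call:
send_rows:
  rows:
    - {"jaw": 0.1,"delta_pos": [0,0,0],"rotation": [0,0,0]}
    - {"jaw": 0.1,"delta_pos": [0,0,0],"rotation": [0,0,0]}
    - {"jaw": 0.1,"delta_pos": [0,0,0.03],"rotation": [0,0,0]}
    - {"jaw": 0.1,"delta_pos": [0,0,0.06],"rotation": [0,0,0]}
    - {"jaw": 0.1,"delta_pos": [0,0,0.08],"rotation": [0,0,0]}

```text
clock: 22.2
position: [0.4863, -0.3396, 0.1458]
tcp_rot: [-179.9, -0.2, 85.8]
wrist_force: [0.3, -0.3, -0.2]
finger_gap: 0.0194
grasp_force: 30.0
```

Call:
send_rows:
  rows:
    - {"jaw": 0.1,"delta_pos": [0,0,0],"rotation": [0,0,0]}
    - {"jaw": 0.1,"delta_pos": [0,0,0],"rotation": [0,0,0]}
    - {"jaw": 0.1,"delta_pos": [0,0,0],"rotation": [0,0,0]}
    - {"jaw": 0.1,"delta_pos": [0,0,0],"rotation": [0,0,0]}

```text
clock: 22.6
position: [0.4874, -0.3428, 0.1492]
tcp_rot: [179.8, 0.1, 85.6]
wrist_force: [0.4, -0.4, -0.9]
finger_gap: 0.0201
grasp_force: 30.0
```

Run:
```python
from h import *
o=robot.get_obs();print(o['position'],o['tcp_rot'],o['finger_gap'],o['grasp_force'])
k=T(-.069,-.025,.1); plan((*k[:2],.077,85.6))
```

```text
[ 0.48742305 -0.34280217  0.14920192] [1.79845840e+02 6.70696863e-02 8.56210435e+01] 0.0200951281305357 29.99479651451111
[np.float64(0.0005), np.float64(-0.0003), np.float64(0.0722)] wz 0.0004 -> [ 4.87e-01 -3.42e-01  7.70e-02  8.56e+01]
```

Call:
send_rows:
  rows:
    - {"jaw": 0.1,"delta_pos": [0,0,0.025],"rotation": [0,0,0]}
    - {"jaw": 0.1,"delta_pos": [0,0,0.05],"rotation": [0,0,0]}
    - {"jaw": 0.1,"delta_pos": [0,0,0.062],"rotation": [0,0,0]}
    - {"jaw": 0.1,"delta_pos": [0,0,0.065],"rotation": [0,0,0]}
    - {"jaw": 0.1,"delta_pos": [0,0,0.067],"rotation": [0,0,0]}

```text
clock: 23.1
position: [0.487, -0.343, 0.0813]
tcp_rot: [179.9, 0.0, 85.6]
wrist_force: [1.0, -0.6, 0.1]
finger_gap: 0.0197
grasp_force: 30.0
```

Call:
send_rows:
  rows:
    - {"jaw": 0.1,"delta_pos": [0,0,0.001],"rotation": [0,0,0]}
    - {"jaw": 0.1,"delta_pos": [0,0,0.003],"rotation": [0,0,0]}
    - {"jaw": 0.1,"delta_pos": [0,0,0.005],"rotation": [0,0,0]}
    - {"jaw": 0.1,"delta_pos": [0,0,0.005],"rotation": [0,0,0]}

```text
clock: 23.5
position: [0.4864, -0.3428, 0.0757]
tcp_rot: [180.0, 0.0, 85.6]
wrist_force: [-0.3, 0.6, 0.7]
finger_gap: 0.0197
grasp_force: 30.0
```

Call:
send_rows:
  rows:
    - {"jaw": 0.1,"delta_pos": [0,0,0.001],"rotation": [0,0,0]}
    - {"jaw": 0.1,"delta_pos": [0,0,0.002],"rotation": [0,0,0]}
    - {"jaw": 0.1,"delta_pos": [0,0,0.002],"rotation": [0,0,0]}

```text
clock: 23.8
position: [0.4866, -0.3428, 0.0746]
tcp_rot: [180.0, 0.0, 85.6]
wrist_force: [-1.4, -0.4, 4.7]
finger_gap: 0.0199
grasp_force: 30.0
```

Contact; release and go for the third one at well +28.

Call:
send_rows:
  rows:
    - {"jaw": 0.25,"delta_pos": [0,0,0],"rotation": [0,0,0]}
    - {"jaw": 0.35,"delta_pos": [0,0,0],"rotation": [0,0,0]}
    - {"jaw": 0.42,"delta_pos": [0,0,0],"rotation": [0,0,0]}
    - {"jaw": 0.42,"delta_pos": [0,0,0],"rotation": [0,0,0]}
    - {"jaw": 0.42,"delta_pos": [0,0,-0.03],"rotation": [0,0,0]}

```text
clock: 24.3
position: [0.4836, -0.3412, 0.1002]
tcp_rot: [-179.5, -0.3, 85.6]
wrist_force: [0.4, -0.3, 0.6]
finger_gap: 0.0391
grasp_force: 0.0
```

Call:
send_rows:
  rows:
    - {"jaw": 0.5,"delta_pos": [0,0,-0.03],"rotation": [0,0,0]}
    - {"jaw": 0.5,"delta_pos": [0,0,-0.07],"rotation": [0,0,0]}
    - {"jaw": 0.5,"delta_pos": [0,0,-0.1],"rotation": [0,0,0]}
    - {"jaw": 0.5,"delta_pos": [0,0,-0.1],"rotation": [0,0,0]}

```text
clock: 24.7
position: [0.4892, -0.3441, 0.2086]
tcp_rot: [179.5, 0.3, 85.6]
wrist_force: [0.6, 0.0, -0.6]
finger_gap: 0.0463
grasp_force: 0.0
```

Run:
```python
from h import *
o=robot.get_obs()
k=B(0,.028,.1); plan((*k[:2],.204,97.9),start=(.4868,-.3425,.204,85.6)); print(k,o['position'])
```

```text
[np.float64(0.2278), np.float64(0.0117), np.float64(-0.0)] wz -0.1073 -> [ 0.516 -0.116  0.204 91.75 ]
[np.float64(0.2252), np.float64(0.0361), np.float64(-0.0)] wz -0.1073 -> [ 0.545  0.11   0.204 97.9  ]
[0.54515155 0.10993426 0.1       ] [ 0.48915722 -0.34409544  0.2085543 ]
```

Call:
send_rows:
  rows:
    - {"jaw": 0.52,"delta_pos": [0.228,0.012,0],"rotation": [0,0,-0.107]}
    - {"jaw": 0.52,"delta_pos": [0.228,0.012,0],"rotation": [0,0,-0.107]}
    - {"jaw": 0.52,"delta_pos": [0.228,0.012,0],"rotation": [0,0,-0.107]}
    - {"jaw": 0.52,"delta_pos": [0.228,0.012,0],"rotation": [0,0,-0.107]}
    - {"jaw": 0.52,"delta_pos": [0.228,0.012,0],"rotation": [0,0,-0.107]}

```text
clock: 25.2
position: [0.5157, -0.1109, 0.2031]
tcp_rot: [-180.0, -0.2, 92.1]
wrist_force: [-0.2, 0.0, 0.0]
finger_gap: 0.0485
grasp_force: 0.0
```

Call:
send_rows:
  rows:
    - {"jaw": 0.52,"delta_pos": [0.225,0.036,0],"rotation": [0,0,-0.107]}
    - {"jaw": 0.52,"delta_pos": [0.225,0.036,0],"rotation": [0,0,-0.107]}
    - {"jaw": 0.52,"delta_pos": [0.225,0.036,0],"rotation": [0,0,-0.107]}
    - {"jaw": 0.52,"delta_pos": [0.225,0.036,0],"rotation": [0,0,-0.107]}
    - {"jaw": 0.52,"delta_pos": [0.225,0.036,0],"rotation": [0,0,-0.107]}

```text
clock: 25.7
position: [0.5442, 0.1152, 0.203]
tcp_rot: [-180.0, -0.2, 98.2]
wrist_force: [0.7, -0.6, 0.5]
finger_gap: 0.0483
grasp_force: 0.0
```

Call:
send_rows:
  rows:
    - {"jaw": 0.52,"delta_pos": [0,0,0],"rotation": [0,0,0]}
    - {"jaw": 0.52,"delta_pos": [0,0,0],"rotation": [0,0,0]}
    - {"jaw": 0.52,"delta_pos": [0,0,0],"rotation": [0,0,0]}
    - {"jaw": 0.52,"delta_pos": [0,0,0],"rotation": [0,0,0]}
    - {"jaw": 0.52,"delta_pos": [0,0,0],"rotation": [0,0,0]}

```text
clock: 26.2
position: [0.5452, 0.108, 0.2036]
tcp_rot: [-180.0, 0.0, 97.7]
wrist_force: [-0.0, 0.3, 0.6]
finger_gap: 0.0481
grasp_force: 0.0
```

Run:
```python
from h import *
k=B(0,.028,.1); plan((*k[:2],.078,97.9))
t=robot.read_camera('top')
print([(np.round(d['pixel']),round(d['score'],2)) for d in robot.tip_of('housing1',t)])
for x,y in ((.069,-.025),(-.069,-.025)): print('expect',proj(t,T(x,y,.0535)).round(1))
```

```text
[np.float64(0.0019), np.float64(0.0002), np.float64(0.1256)] wz -0.0035 -> [5.45e-01 1.10e-01 7.80e-02 9.79e+01]
[(array([385., 222.]), 0.43)]
expect [[384.9 171. ]]
expect [[383.7 219.1]]
```

Call:
send_rows:
  rows:
    - {"jaw": 0.52,"delta_pos": [0.001,0,0.03],"rotation": [0,0,0]}
    - {"jaw": 0.52,"delta_pos": [0.001,0,0.06],"rotation": [0,0,0]}
    - {"jaw": 0.52,"delta_pos": [0.001,0,0.09],"rotation": [0,0,0]}
    - {"jaw": 0.52,"delta_pos": [0.001,0,0.115],"rotation": [0,0,0]}
    - {"jaw": 0.52,"delta_pos": [0.001,0,0.126],"rotation": [0,0,0]}

```text
clock: 26.8
position: [0.5437, 0.1098, 0.0755]
tcp_rot: [-179.8, 0.0, 97.8]
wrist_force: [0.4, 0.4, 0.2]
finger_gap: 0.0481
grasp_force: 0.0
```

Call:
send_rows:
  rows:
    - {"jaw": 0.52,"delta_pos": [0,0,0],"rotation": [0,0,0]}
    - {"jaw": 0.1,"delta_pos": [0,0,0],"rotation": [0,0,0]}
    - {"jaw": 0.1,"delta_pos": [0,0,0],"rotation": [0,0,0]}
    - {"jaw": 0.1,"delta_pos": [0,0,0],"rotation": [0,0,0]}
    - {"jaw": 0.1,"delta_pos": [0,0,0],"rotation": [0,0,0]}

```text
clock: 27.3
position: [0.5455, 0.1108, 0.0786]
tcp_rot: [179.9, -0.0, 97.9]
wrist_force: [-0.0, -0.8, 0.3]
finger_gap: 0.0209
grasp_force: 0.0
```

Call:
send_rows:
  rows:
    - {"jaw": 0.1,"delta_pos": [0,0,0],"rotation": [0,0,0]}
    - {"jaw": 0.1,"delta_pos": [0,0,0],"rotation": [0,0,0]}

```text
clock: 27.5
position: [0.5455, 0.1108, 0.0785]
tcp_rot: [179.9, -0.0, 97.9]
wrist_force: [-0.3, 1.0, 3.9]
finger_gap: 0.02
grasp_force: 30.0
```

Call:
send_rows:
  rows:
    - {"jaw": 0.1,"delta_pos": [0,0,-0.03],"rotation": [0,0,0]}
    - {"jaw": 0.1,"delta_pos": [0,0,-0.06],"rotation": [0,0,0]}
    - {"jaw": 0.1,"delta_pos": [0,0,-0.09],"rotation": [0,0,0]}
    - {"jaw": 0.1,"delta_pos": [0,0,-0.12],"rotation": [0,0,0]}
    - {"jaw": 0.1,"delta_pos": [0,0,-0.15],"rotation": [0,0,0]}

```text
clock: 28.0
position: [0.5443, 0.1104, 0.2283]
tcp_rot: [-179.9, 0.0, 97.9]
wrist_force: [0.2, 1.0, -2.2]
finger_gap: 0.0196
grasp_force: 30.0
```

Run:
```python
from h import *
o=robot.get_obs();print(o['position'],o['finger_gap'],o['grasp_force'],o['wrist_force'])
k=T(.023,.025,.1); plan((*k[:2],.228,85.6),start=(.5453,.110,.228,97.8));print(k)
```

```text
[0.54430827 0.11040031 0.22834916] 0.019641742786989023 29.99600440263748 [ 0.15053016  1.01989645 -2.18637246]
[np.float64(-0.2054), np.float64(-0.0092), np.float64(-0.0)] wz 0.1065 -> [ 0.564 -0.095  0.228 91.7  ]
[np.float64(-0.2052), np.float64(0.0126), np.float64(-0.0)] wz 0.1065 -> [ 0.583 -0.299  0.228 85.6  ]
[ 0.58275019 -0.29943822  0.1       ]
```

Call:
send_rows:
  rows:
    - {"jaw": 0.1,"delta_pos": [-0.041,-0.002,0],"rotation": [0,0,0.02]}
    - {"jaw": 0.1,"delta_pos": [-0.082,-0.004,0],"rotation": [0,0,0.04]}
    - {"jaw": 0.1,"delta_pos": [-0.123,-0.006,0],"rotation": [0,0,0.06]}
    - {"jaw": 0.1,"delta_pos": [-0.164,-0.008,0],"rotation": [0,0,0.08]}
    - {"jaw": 0.1,"delta_pos": [-0.205,-0.009,0],"rotation": [0,0,0.107]}

```text
clock: 28.5
position: [0.5634, -0.0953, 0.2272]
tcp_rot: [-179.9, -0.0, 91.7]
wrist_force: [0.3, 0.2, -0.7]
finger_gap: 0.0203
grasp_force: 30.0
```

Call:
send_rows:
  rows:
    - {"jaw": 0.1,"delta_pos": [-0.041,0.003,0],"rotation": [0,0,0.02]}
    - {"jaw": 0.1,"delta_pos": [-0.082,0.005,0],"rotation": [0,0,0.04]}
    - {"jaw": 0.1,"delta_pos": [-0.123,0.008,0],"rotation": [0,0,0.06]}
    - {"jaw": 0.1,"delta_pos": [-0.164,0.01,0],"rotation": [0,0,0.08]}
    - {"jaw": 0.1,"delta_pos": [-0.205,0.013,0],"rotation": [0,0,0.107]}

```text
clock: 29.0
position: [0.5825, -0.2997, 0.2269]
tcp_rot: [-179.9, -0.0, 85.5]
wrist_force: [1.0, -0.4, -1.3]
finger_gap: 0.0198
grasp_force: 30.0
```

Call:
send_rows:
  rows:
    - {"jaw": 0.1,"delta_pos": [0,0,0],"rotation": [0,0,0]}
    - {"jaw": 0.1,"delta_pos": [0,0,0],"rotation": [0,0,0]}
    - {"jaw": 0.1,"delta_pos": [0,0,0],"rotation": [0,0,0]}

```text
clock: 29.3
position: [0.5833, -0.2961, 0.2272]
tcp_rot: [-180.0, -0.1, 85.7]
wrist_force: [0.4, 1.0, -2.1]
finger_gap: 0.0197
grasp_force: 30.0
```

Run:
```python
from h import *
o=robot.get_obs();print(o['position'],o['finger_gap'],o['grasp_force'])
k=T(.023,.025,.1); plan((*k[:2],.08,85.6))
t=robot.read_camera('top');s=robot.read_camera('side')
im=[]
for p,(u,v,w,h) in ((s,(225,50,120,125)),(t,(340,145,60,95))):
    q=4.3 if p is s else 4.6
    a=cv2.resize(p['image'][v:v+h,u:u+w,::-1],None,fx=q,fy=q,interpolation=cv2.INTER_CUBIC); im.append(cv2.copyMakeBorder(a,0,540-a.shape[0],0,0,0))
cv2.imwrite('pics/t3.png',np.clip(np.hstack(im)[:,:798].astype(int)*1.3,0,255).astype(np.uint8))
```

```text
[ 0.58333805 -0.29614209  0.22719068] 0.019736722929717215 29.996758997440338
[np.float64(-0.0033), np.float64(-0.0003), np.float64(0.1472)] wz 0.0022 -> [ 5.83e-01 -2.99e-01  8.00e-02  8.56e+01]
```

View pics/t3.png

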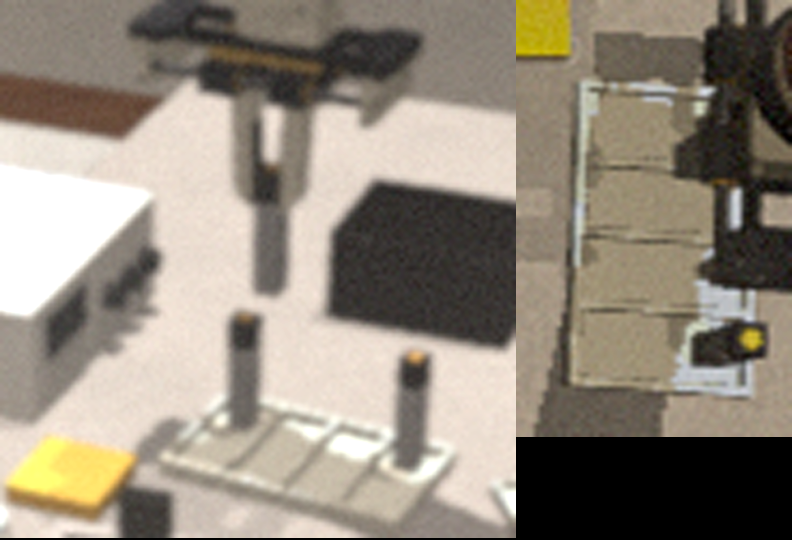

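Call:
send_rows:
  rows:
    - {"jaw": 0.1,"delta_pos": [0,0,0.03],"rotation": [0,0,0]}
    - {"jaw": 0.1,"delta_pos": [0,0,0.06],"rotation": [0,0,0]}
    - {"jaw": 0.1,"delta_pos": [0,0,0.09],"rotation": [0,0,0]}
    - {"jaw": 0.1,"delta_pos": [0,0,0.12],"rotation": [0,0,0]}
    - {"jaw": 0.1,"delta_pos": [0,0,0.135],"rotation": [0,0,0]}

```text
clock: 29.9
position: [0.5819, -0.2961, 0.0901]
tcp_rot: [-179.8, -0.1, 85.7]
wrist_force: [-0.1, -0.3, -1.7]
finger_gap: 0.0198
grasp_force: 30.0
```

Call:
send_rows:
  rows:
    - {"jaw": 0.1,"delta_pos": [0,0,0.003],"rotation": [0,0,0]}
    - {"jaw": 0.1,"delta_pos": [0,0,0.007],"rotation": [0,0,0]}
    - {"jaw": 0.1,"delta_pos": [0,0,0.01],"rotation": [0,0,0]}
    - {"jaw": 0.1,"delta_pos": [0,0,0.011],"rotation": [0,0,0]}
    - {"jaw": 0.1,"delta_pos": [0,0,0.012],"rotation": [0,0,0]}

```text
clock: 30.4
position: [0.5837, -0.2984, 0.0816]
tcp_rot: [179.9, 0.0, 85.6]
wrist_force: [0.3, -0.1, -1.7]
finger_gap: 0.0201
grasp_force: 30.0
```

Call:
send_rows:
  rows:
    - {"jaw": 0.1,"delta_pos": [0,0,0.002],"rotation": [0,0,0]}
    - {"jaw": 0.1,"delta_pos": [0,0,0.004],"rotation": [0,0,0]}
    - {"jaw": 0.1,"delta_pos": [0,0,0.005],"rotation": [0,0,0]}
    - {"jaw": 0.1,"delta_pos": [0,0,0.005],"rotation": [0,0,0]}

```text
clock: 30.8
position: [0.5831, -0.2981, 0.0754]
tcp_rot: [-180.0, -0.0, 85.6]
wrist_force: [-0.6, 0.4, -0.8]
finger_gap: 0.0199
grasp_force: 30.0
```

Call:
send_rows:
  rows:
    - {"jaw": 0.1,"delta_pos": [0,0,0.001],"rotation": [0,0,0]}
    - {"jaw": 0.1,"delta_pos": [0,0,0.002],"rotation": [0,0,0]}
    - {"jaw": 0.1,"delta_pos": [0,0,0.002],"rotation": [0,0,0]}

```text
clock: 31.1
position: [0.5834, -0.2982, 0.0746]
tcp_rot: [180.0, 0.0, 85.6]
wrist_force: [-1.0, 0.3, 4.2]
finger_gap: 0.0197
grasp_force: 30.0
```

Call:
send_rows:
  rows:
    - {"jaw": 0.25,"delta_pos": [0,0,0],"rotation": [0,0,0]}
    - {"jaw": 0.35,"delta_pos": [0,0,0],"rotation": [0,0,0]}
    - {"jaw": 0.42,"delta_pos": [0,0,0],"rotation": [0,0,0]}
    - {"jaw": 0.42,"delta_pos": [0,0,0],"rotation": [0,0,0]}
    - {"jaw": 0.42,"delta_pos": [0,0,-0.03],"rotation": [0,0,0]}

```text
clock: 31.6
position: [0.58, -0.297, 0.0996]
tcp_rot: [-179.5, -0.2, 85.6]
wrist_force: [-0.8, -0.1, -0.4]
finger_gap: 0.0385
grasp_force: 0.0
```

Call:
send_rows:
  rows:
    - {"jaw": 0.5,"delta_pos": [0,0,-0.03],"rotation": [0,0,0]}
    - {"jaw": 0.5,"delta_pos": [0,0,-0.07],"rotation": [0,0,0]}
    - {"jaw": 0.5,"delta_pos": [0,0,-0.1],"rotation": [0,0,0]}
    - {"jaw": 0.5,"delta_pos": [0,0,-0.1],"rotation": [0,0,0]}

```text
clock: 32.0
position: [0.5863, -0.2991, 0.2092]
tcp_rot: [179.4, 0.2, 85.6]
wrist_force: [0.7, 0.5, 0.8]
finger_gap: 0.0465
grasp_force: 0.0
```

Run:
```python
from h import *
print(robot.get_obs()['position'])
k=B(0,-.117,.1); plan((*k[:2],.204,97.9),start=(.583,-.298,.204,85.6)); print(k)
```

```text
[ 0.58626454 -0.29907965  0.20916216]
[np.float64(0.1311), np.float64(-0.0191), np.float64(-0.0)] wz -0.1073 -> [ 0.574 -0.166  0.204 91.75 ]
[np.float64(0.1324), np.float64(-0.0049), np.float64(-0.0)] wz -0.1073 -> [ 5.65e-01 -3.40e-02  2.04e-01  9.79e+01]
[ 0.56508101 -0.03368961  0.1       ]
```

Call:
send_rows:
  rows:
    - {"jaw": 0.6,"delta_pos": [0.131,-0.019,0],"rotation": [0,0,-0.107]}
    - {"jaw": 0.7,"delta_pos": [0.131,-0.019,0],"rotation": [0,0,-0.107]}
    - {"jaw": 0.7,"delta_pos": [0.131,-0.019,0],"rotation": [0,0,-0.107]}
    - {"jaw": 0.7,"delta_pos": [0.131,-0.019,0],"rotation": [0,0,-0.107]}

```text
clock: 32.4
position: [0.5742, -0.1581, 0.2033]
tcp_rot: [-180.0, -0.3, 92.3]
wrist_force: [0.8, -0.0, 0.5]
finger_gap: 0.0647
grasp_force: 0.0
```

Call:
send_rows:
  rows:
    - {"jaw": 0.7,"delta_pos": [0.132,-0.005,0],"rotation": [0,0,-0.107]}
    - {"jaw": 0.7,"delta_pos": [0.132,-0.005,0],"rotation": [0,0,-0.107]}
    - {"jaw": 0.7,"delta_pos": [0.132,-0.005,0],"rotation": [0,0,-0.107]}
    - {"jaw": 0.7,"delta_pos": [0.132,-0.005,0],"rotation": [0,0,-0.107]}

```text
clock: 32.8
position: [0.5648, -0.0278, 0.2034]
tcp_rot: [-180.0, -0.2, 98.4]
wrist_force: [0.0, 1.0, 0.1]
finger_gap: 0.0652
grasp_force: 0.0
```

Call:
send_rows:
  rows:
    - {"jaw": 0.7,"delta_pos": [0,0,0],"rotation": [0,0,0]}
    - {"jaw": 0.7,"delta_pos": [0,0,0],"rotation": [0,0,0]}
    - {"jaw": 0.7,"delta_pos": [0,0,0],"rotation": [0,0,0]}
    - {"jaw": 0.7,"delta_pos": [0,0,0],"rotation": [0,0,0]}

```text
clock: 33.2
position: [0.5654, -0.036, 0.2034]
tcp_rot: [-180.0, 0.0, 97.7]
wrist_force: [-0.9, 0.4, -0.8]
finger_gap: 0.065
grasp_force: 0.0
```

Run:
```python
from h import *
print(robot.get_obs()['position'])
k=B(0,-.116,.1); plan((*k[:2],.129,97.9))
s=robot.read_camera('side');t=robot.read_camera('top')
im=[]
for p,(u,v,w,h) in ((s,(195,100,155,130)),(t,(330,145,75,95))):
    q=3.6 if p is s else 3.2
    a=cv2.resize(p['image'][v:v+h,u:u+w,::-1],None,fx=q,fy=q,interpolation=cv2.INTER_CUBIC); im.append(cv2.copyMakeBorder(a,0,480-a.shape[0],0,0,0))
cv2.imwrite('pics/t4.png',np.clip(np.hstack(im)[:,:800].astype(int)*1.3,0,255).astype(np.uint8))
```

```text
[ 0.56543581 -0.0360245   0.2033884 ]
[np.float64(0.0034), np.float64(-0.0), np.float64(0.0744)] wz -0.0036 -> [ 5.65e-01 -3.30e-02  1.29e-01  9.79e+01]
```

View pics/t4.png

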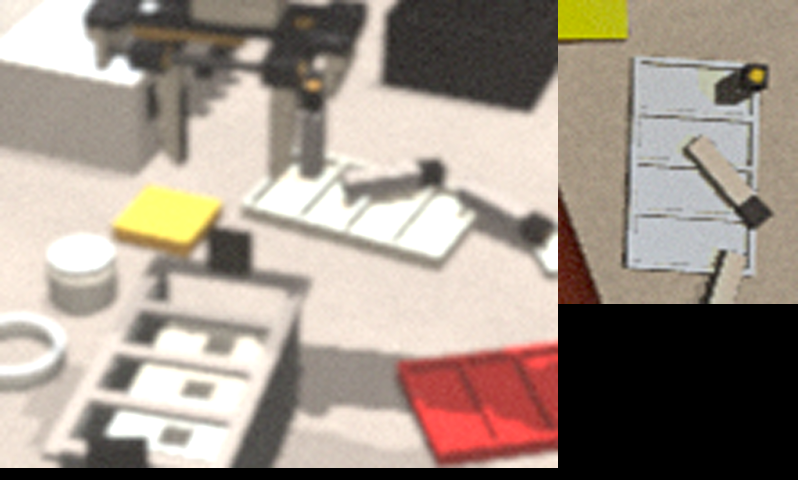

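Run:
```python
from h import *
t=robot.read_camera('top');s=robot.read_camera('side'); save(t,'t5');save(s,'s5')
for p in (t,s):
  for d in robot.silhouettes('housing1',p):
    c=cv2.minAreaRect(np.argwhere(d['mask'])[:,::-1].astype(np.float32)); print(round(d['score'],2),d['mask'].sum(),np.round(d['extent']),np.round(cv2.boxPoints(c),1).tolist())
  print([(np.round(d['pixel'],1),round(d['score'],2)) for d in robot.tip_of('housing1',p)])
im=[]
for p,(u,v,w,h,q) in ((t,(345,155,65,110,5.3)),(s,(270,120,90,65,5))):
    a=cv2.resize(p['image'][v:v+h,u:u+w,::-1],None,fx=q,fy=q,interpolation=cv2.INTER_CUBIC); im.append(cv2.copyMakeBorder(a,0,590-a.shape[0],0,0,0))
o=np.hstack(im);print(o.shape,im[0].shape)
cv2.imwrite('pics/t5c.png',np.clip(o[:,:800].astype(int)*1.2,0,255).astype(np.uint8))
```

```text
0.76 289 [369. 186. 395. 217.] [[368.79998779296875, 191.39999389648438], [375.70001220703125, 185.5], [397.5, 211.1999969482422], [390.6000061035156, 217.0]]
0.72 324 [371. 225. 388. 256.] [[369.70001220703125, 253.89999389648438], [380.5, 221.5], [390.1000061035156, 224.6999969482422], [379.29998779296875, 257.1000061035156]]
0.61 166 [378. 164. 394. 180.] [[379.0, 165.0], [395.0, 165.0], [395.0, 177.0], [379.0, 177.0]]
0.52 1355 [186. 175. 273. 228.] [[184.5, 181.8000030517578], [264.70001220703125, 169.0], [271.8999938964844, 214.10000610351562], [191.6999969482422, 227.0]]
[(array([379. , 241.6]), 0.82), (array([209.2, 134. ]), 0.72), (array([387.4, 170. ]), 0.6), (array([235., 200.]), 0.51)]
0.49 230 [323. 151. 351. 166.] [[320.29998779296875, 155.10000610351562], [324.3999938964844, 147.6999969482422], [349.70001220703125, 162.0], [345.6000061035156, 169.3000030517578]]
0.48 191 [280. 125. 284. 153.] [[278.0, 124.0], [285.0, 124.0], [285.0, 149.0], [278.0, 149.0]]
0.47 211 [291. 146. 319. 154.] [[290.29998779296875, 148.0], [317.5, 143.0], [318.8999938964844, 151.0], [291.70001220703125, 156.0]]
[(array([334.9, 158.2]), 0.7), (array([282.2, 136.6]), 0.51), (array([303. , 150.1]), 0.51), (array([258.7, 172. ]), 0.2)]
(590, 794, 3) (590, 344, 3)
```

View pics/t5c.png

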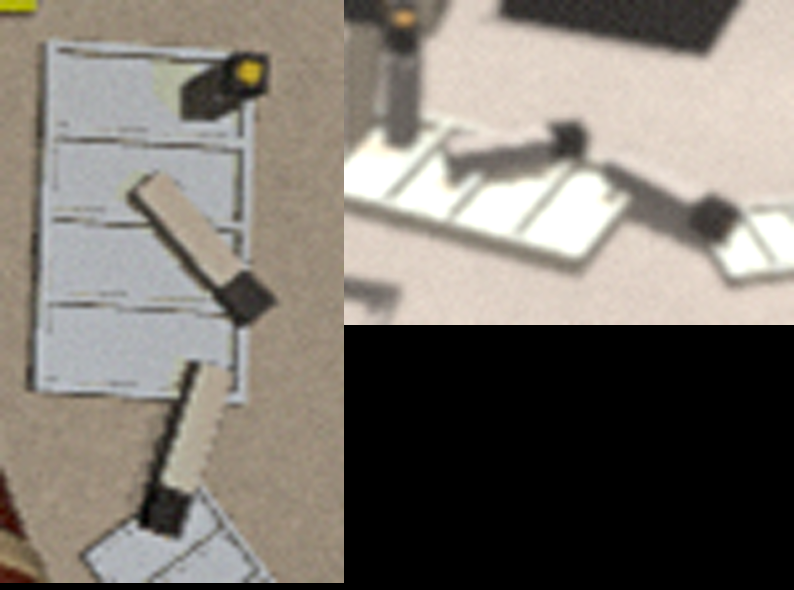

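```bash
cat >> h.py <<'E'
def toT(P):
    d=np.atleast_2d(P)[:,:2]-TP[:2]; c,s=np.cos(TP[2]),np.sin(TP[2]); return np.c_[c*d[:,0]+s*d[:,1],-s*d[:,0]+c*d[:,1]]
E
python3 - <<'E'
from h import *
t=robot.read_camera('top');s=robot.read_camera('side')
for p,z,n,boxes in ((t,.030,'top',{'B':[[368.8,191.4],[375.7,185.5],[397.5,211.2],[390.6,217.0]],'C':[[369.7,253.9],[380.5,221.5],[390.1,224.7],[379.3,257.1]]}),
                (s,.026,'side',{'B':[[290.3,148],[317.5,143],[318.9,151],[291.7,156]],'C':[[320.3,155.1],[324.4,147.7],[349.7,162],[345.6,169.3]]})):
    for k,b in boxes.items():
        W=back(p,b,z); c=W.mean(0)
        e=[np.linalg.norm(W[i]-W[(i+1)%4]) for i in range(4)]; i=int(np.argmax(e)); d=W[(i+1)%4]-W[i]
        print(n,k,c.round(4),'len',np.round(e,3),'ang',np.degrees(np.arctan2(d[1],d[0])).round(1),'T',toT(c).round(4))
# manual end mid points of the top faces (crop px /5.3 + offset), z .036
for k,a,b in (('B',(155,178),(258,295)),('C',(212,365),(170,512))):
    W=back(t,np.array([a,b])/5.3+[345,155]-.4,.036); d=W[1]-W[0]; print('man',k,W.mean(0).round(4),np.linalg.norm(d).round(4),np.degrees(np.arctan2(d[1],d[0])).round(1),'T',toT(W).round(4).tolist())
print('HA',T(.069,-.025,0))
# tray corners again
co=np.array([[47,40],[258,52],[243,402],[33,390]])/5.3+[345,155]-.4
b=back(t,co,.016);print('tray',b.mean(0).round(4),toT(b).round(4).tolist())
E
```

```text
top B [ 0.5405 -0.3503  0.03  ] len [0.027 0.096 0.027 0.096] ang -141.9 T [[-0.0153 -0.0289]]
top C [ 0.4315 -0.3355  0.03  ] len [0.098 0.029 0.098 0.028] ang -21.1 T [[-0.125  -0.0226]]
side B [ 0.5364 -0.3428  0.026 ] len [0.097 0.052 0.095 0.05 ] ang -138.1 T [[-0.0199 -0.0217]]
side C [ 0.4299 -0.3273  0.026 ] len [0.049 0.113 0.045 0.109] ang 151.8 T [[-0.1272 -0.0145]]
man B [ 0.5457 -0.35    0.036 ] 0.0833 -140.8 T [[0.0201, 0.0005], [-0.0403, -0.057]]
man C [ 0.4368 -0.3362  0.036 ] 0.0826 161.2 T [[-0.0797, -0.0331], [-0.1598, -0.0126]]
HA [ 0.62477866 -0.35281993  0.        ]
tray [ 0.5578 -0.3227  0.016 ] [[0.0969, 0.0573], [0.0976, -0.0601], [-0.097, -0.0563], [-0.0977, 0.0584]]
```

Run:
```python
from h import *
plan((.541,-.349,.16,39.5),start=(.5652,-.034,.2035,97.8))
```

```text
[np.float64(-0.1544), np.float64(-0.0334), np.float64(0.0217)] wz 0.5088 -> [ 0.553 -0.191  0.182 68.65 ]
[np.float64(-0.1511), np.float64(0.0461), np.float64(0.0217)] wz 0.5088 -> [ 0.541 -0.349  0.16  39.5  ]
```

Call:
send_rows:
  rows:
    - {"jaw": 0.5,"delta_pos": [-0.154,-0.033,0.022],"rotation": [0,0,0.509]}
    - {"jaw": 0.5,"delta_pos": [-0.154,-0.033,0.022],"rotation": [0,0,0.509]}
    - {"jaw": 0.5,"delta_pos": [-0.154,-0.033,0.022],"rotation": [0,0,0.509]}
    - {"jaw": 0.5,"delta_pos": [-0.154,-0.033,0.022],"rotation": [0,0,0.509]}
    - {"jaw": 0.5,"delta_pos": [-0.154,-0.033,0.022],"rotation": [0,0,0.509]}

```text
clock: 34.2
position: [0.5528, -0.1946, 0.1811]
tcp_rot: [-180.0, 0.1, 68.4]
wrist_force: [0.7, 0.9, -0.3]
finger_gap: 0.0466
grasp_force: 0.0
```

Call:
send_rows:
  rows:
    - {"jaw": 0.5,"delta_pos": [-0.151,0.046,0.022],"rotation": [0,0,0.509]}
    - {"jaw": 0.5,"delta_pos": [-0.151,0.046,0.022],"rotation": [0,0,0.509]}
    - {"jaw": 0.5,"delta_pos": [-0.151,0.046,0.022],"rotation": [0,0,0.509]}
    - {"jaw": 0.5,"delta_pos": [-0.151,0.046,0.022],"rotation": [0,0,0.509]}
    - {"jaw": 0.5,"delta_pos": [-0.151,0.046,0.022],"rotation": [0,0,0.509]}

```text
clock: 34.7
position: [0.5415, -0.3494, 0.1591]
tcp_rot: [-180.0, 0.0, 39.5]
wrist_force: [0.8, 1.6, 0.4]
finger_gap: 0.0466
grasp_force: 0.0
```

Call:
send_rows:
  rows:
    - {"jaw": 0.5,"delta_pos": [0,0,0],"rotation": [0,0,0]}
    - {"jaw": 0.5,"delta_pos": [0,0,0],"rotation": [0,0,0]}
    - {"jaw": 0.5,"delta_pos": [0,0,0],"rotation": [0,0,0]}
    - {"jaw": 0.5,"delta_pos": [0,0,0],"rotation": [0,0,0]}

```text
clock: 35.1
position: [0.5424, -0.3474, 0.16]
tcp_rot: [180.0, -0.0, 39.7]
wrist_force: [0.1, 0.2, 0.9]
finger_gap: 0.0468
grasp_force: 0.0
```

Run:
```python
from h import *
o=robot.get_obs();print(o['finger_gap'],o['q'])
plan((.541,-.349,.022,39.5))
for c in('top','side'):
  p=robot.read_camera(c); print(c,[(np.round(d['pixel'],1),round(d['score'],2)) for d in robot.tip_of('housing1',p)],proj(p,[.541,-.349,.026]).round(1))
```

```text
0.04676073309312951 [ 32.71020547  37.86222558  -3.45243016  86.74845262   2.52183139
  55.44637736 -21.77053517]
[np.float64(-0.0021), np.float64(0.0004), np.float64(0.138)] wz 0.0031 -> [ 5.41e-01 -3.49e-01  2.20e-02  3.95e+01]
top [(array([380.9, 239.9]), 0.78), (array([387.1, 169.9]), 0.47), (array([382.7, 200.9]), 0.47)] [[382.3 201.2]]
side [(array([335.5, 159.8]), 0.8), (array([305.1, 152. ]), 0.6), (array([280.2, 136.2]), 0.57)] [[304.  148.2]]
```

Call:
send_rows:
  rows:
    - {"jaw": 0.5,"delta_pos": [-0.001,0,0.035],"rotation": [0,0,0]}
    - {"jaw": 0.5,"delta_pos": [-0.001,0,0.07],"rotation": [0,0,0]}
    - {"jaw": 0.5,"delta_pos": [-0.001,0,0.1],"rotation": [0,0,0]}
    - {"jaw": 0.5,"delta_pos": [-0.001,0,0.12],"rotation": [0,0,0]}
    - {"jaw": 0.5,"delta_pos": [-0.001,0,0.13],"rotation": [0,0,0]}

```text
clock: 35.8
position: [0.5397, -0.3487, 0.0274]
tcp_rot: [-179.8, 0.1, 39.5]
wrist_force: [-0.5, 0.1, 0.0]
finger_gap: 0.0463
grasp_force: 0.0
```

Call:
send_rows:
  rows:
    - {"jaw": 0.5,"delta_pos": [0,0,0.004],"rotation": [0,0,0]}
    - {"jaw": 0.5,"delta_pos": [0,0,0.008],"rotation": [0,0,0]}
    - {"jaw": 0.5,"delta_pos": [0,0,0.008],"rotation": [0,0,0]}
    - {"jaw": 0.5,"delta_pos": [0,0,0.008],"rotation": [0,0,0]}

```text
clock: 36.2
position: [0.5416, -0.3498, 0.0227]
tcp_rot: [179.9, -0.0, 39.5]
wrist_force: [0.7, 0.3, 0.7]
finger_gap: 0.0464
grasp_force: 0.0
```

Call:
send_rows:
  rows:
    - {"jaw": 0.1,"delta_pos": [0,0,0],"rotation": [0,0,0]}
    - {"jaw": 0.1,"delta_pos": [0,0,0],"rotation": [0,0,0]}
    - {"jaw": 0.1,"delta_pos": [0,0,0],"rotation": [0,0,0]}
    - {"jaw": 0.1,"delta_pos": [0,0,0],"rotation": [0,0,0]}
    - {"jaw": 0.1,"delta_pos": [0,0,0],"rotation": [0,0,0]}

```text
clock: 36.7
position: [0.5409, -0.3493, 0.0219]
tcp_rot: [-180.0, -0.0, 39.5]
wrist_force: [-0.4, 0.4, 1.9]
finger_gap: 0.0201
grasp_force: 29.9
```

Call:
send_rows:
  rows:
    - {"jaw": 0.1,"delta_pos": [0,0,-0.03],"rotation": [0,0,0]}
    - {"jaw": 0.1,"delta_pos": [0,0,-0.06],"rotation": [0,0,0]}
    - {"jaw": 0.1,"delta_pos": [0,0,-0.09],"rotation": [0,0,0]}
    - {"jaw": 0.1,"delta_pos": [0,0,-0.09],"rotation": [0,0,0]}

```text
clock: 37.1
position: [0.5437, -0.3511, 0.1161]
tcp_rot: [179.5, -0.2, 39.5]
wrist_force: [-0.0, -0.8, -1.3]
finger_gap: 0.0195
grasp_force: 29.9
```

Run:
```python
from h import *
o=robot.get_obs();print(o['finger_gap'],o['wrist_force'])
k=T(-.023,0,0)
plan((*k[:2],.112,85.6),start=(.541,-.3492,.112,39.5))
```

```text
0.019522896528839432 [-0.01086731 -0.82849828 -1.32398069]
[np.float64(0.0067), np.float64(-0.0129), np.float64(-0.0)] wz -0.4023 -> [ 0.538 -0.335  0.112 62.55 ]
[np.float64(0.0112), np.float64(-0.0092), np.float64(-0.0)] wz -0.4023 -> [ 0.535 -0.321  0.112 85.6  ]
```

Call:
send_rows:
  rows:
    - {"jaw": 0.1,"delta_pos": [0.002,-0.004,0],"rotation": [0,0,-0.1]}
    - {"jaw": 0.1,"delta_pos": [0.004,-0.008,0],"rotation": [0,0,-0.2]}
    - {"jaw": 0.1,"delta_pos": [0.006,-0.011,0],"rotation": [0,0,-0.3]}
    - {"jaw": 0.1,"delta_pos": [0.007,-0.013,0],"rotation": [0,0,-0.402]}

```text
clock: 37.5
position: [0.5371, -0.3339, 0.1099]
tcp_rot: [-179.8, -0.0, 62.8]
wrist_force: [0.5, 0.6, -0.7]
finger_gap: 0.0199
grasp_force: 29.9
```

Call:
send_rows:
  rows:
    - {"jaw": 0.1,"delta_pos": [0.003,-0.002,0],"rotation": [0,0,-0.1]}
    - {"jaw": 0.1,"delta_pos": [0.006,-0.005,0],"rotation": [0,0,-0.2]}
    - {"jaw": 0.1,"delta_pos": [0.009,-0.007,0],"rotation": [0,0,-0.3]}
    - {"jaw": 0.1,"delta_pos": [0.011,-0.009,0],"rotation": [0,0,-0.402]}

```text
clock: 37.9
position: [0.5342, -0.3202, 0.1099]
tcp_rot: [-179.9, -0.1, 85.9]
wrist_force: [0.1, 0.6, -0.5]
finger_gap: 0.0194
grasp_force: 29.9
```

Call:
send_rows:
  rows:
    - {"jaw": 0.1,"delta_pos": [0,0,0],"rotation": [0,0,0]}
    - {"jaw": 0.1,"delta_pos": [0,0,0],"rotation": [0,0,0]}
    - {"jaw": 0.1,"delta_pos": [0,0,0],"rotation": [0,0,0]}

```text
clock: 38.2
position: [0.5348, -0.3212, 0.111]
tcp_rot: [-180.0, -0.0, 85.5]
wrist_force: [-0.0, 0.3, -0.5]
finger_gap: 0.02
grasp_force: 29.9
```

Run:
```python
from h import *
o=robot.get_obs();print(o['position'],o['tcp_rot'],o['finger_gap'])
for c in('top','side'):
  p=robot.read_camera(c); save(p,'p6'+c)
  for d in robot.silhouettes('housing1',p):
    r=cv2.minAreaRect(np.argwhere(d['mask'])[:,::-1].astype(np.float32)); print(round(d['score'],2),np.round(cv2.boxPoints(r),1).tolist())
  b=o['position']+[0,0,.004]
  print(c,[(np.round(d['pixel'],1),round(d['score'],2)) for d in robot.tip_of('housing1',p)],proj(p,b).round(1))
  a=np.radians(o['tcp_rot'][2]); ax=np.array([np.cos(a),np.sin(a),0])*.0475; print('ends',proj(p,[b-ax,b+ax]).round(1).tolist())
```

```text
[ 0.53483644 -0.32115998  0.11102973] [-1.79952170e+02 -1.39856299e-02  8.54914322e+01] 0.02001684668719373
0.54 [[370.6000061035156, 253.60000610351562], [378.0, 229.8000030517578], [386.70001220703125, 232.5], [379.29998779296875, 256.29998779296875]]
0.53 [[365.0, 196.0], [379.0, 196.0], [379.0, 203.0], [365.0, 203.0]]
0.48 [[378.20001220703125, 171.10000610351562], [394.6000061035156, 168.39999389648438], [395.6000061035156, 174.39999389648438], [379.20001220703125, 177.10000610351562]]
top [(array([379.7, 239.4]), 0.59), (array([381.9, 199.3]), 0.56), (array([386.4, 167.8]), 0.45)] [[381.6 199.8]]
ends [[399.1, 200.9], [364.1, 198.6]]
0.72 [[320.3999938964844, 155.1999969482422], [323.79998779296875, 148.39999389648438], [349.79998779296875, 161.39999389648438], [346.3999938964844, 168.1999969482422]]
0.51 [[293.5, 134.5], [303.5, 124.5], [309.5, 130.5], [299.5, 140.5]]
0.45 [[277.0, 123.0], [286.0, 123.0], [286.0, 150.0], [277.0, 150.0]]
side [(array([281.7, 136.4]), 0.71), (array([305.1, 130.9]), 0.64), (array([163.7, 233.7]), 0.62), (array([333.3, 158.7]), 0.53)] [[304.  128.5]]
ends [[310.0, 122.1], [297.6, 135.1]]
```

Call:
send_rows:
  rows:
    - {"jaw": 0.1,"delta_pos": [0,0,0.03],"rotation": [0,0,0]}
    - {"jaw": 0.1,"delta_pos": [0,0,0.055],"rotation": [0,0,0]}
    - {"jaw": 0.1,"delta_pos": [0,0,0.07],"rotation": [0,0,0]}
    - {"jaw": 0.1,"delta_pos": [0,0,0.079],"rotation": [0,0,0]}
    - {"jaw": 0.1,"delta_pos": [0,0,0.079],"rotation": [0,0,0]}

```text
clock: 39.0
position: [0.5347, -0.3207, 0.0317]
tcp_rot: [-179.9, -0.0, 85.6]
wrist_force: [1.2, 0.2, -0.5]
finger_gap: 0.0199
grasp_force: 29.9
```

Call:
send_rows:
  rows:
    - {"jaw": 0.1,"delta_pos": [0,0,0.004],"rotation": [0,0,0]}
    - {"jaw": 0.1,"delta_pos": [0,0,0.008],"rotation": [0,0,0]}
    - {"jaw": 0.1,"delta_pos": [0,0,0.009],"rotation": [0,0,0]}
    - {"jaw": 0.1,"delta_pos": [0,0,0.009],"rotation": [0,0,0]}

```text
clock: 39.4
position: [0.5352, -0.3211, 0.0239]
tcp_rot: [180.0, 0.0, 85.6]
wrist_force: [-0.8, 0.4, -1.3]
finger_gap: 0.0196
grasp_force: 29.9
```

Call:
send_rows:
  rows:
    - {"jaw": 0.1,"delta_pos": [0,0,0.002],"rotation": [0,0,0]}
    - {"jaw": 0.1,"delta_pos": [0,0,0.002],"rotation": [0,0,0]}
    - {"jaw": 0.4,"delta_pos": [0,0,0.002],"rotation": [0,0,0]}
    - {"jaw": 0.4,"delta_pos": [0,0,0.002],"rotation": [0,0,0]}
    - {"jaw": 0.4,"delta_pos": [0,0,0.002],"rotation": [0,0,0]}

```text
clock: 39.9
position: [0.5354, -0.3211, 0.022]
tcp_rot: [180.0, 0.0, 85.6]
wrist_force: [0.2, -0.1, -0.8]
finger_gap: 0.0362
grasp_force: 0.0
```

Call:
send_rows:
  rows:
    - {"jaw": 0.4,"delta_pos": [0,0,0],"rotation": [0,0,0]}
    - {"jaw": 0.4,"delta_pos": [0,0,-0.04],"rotation": [0,0,0]}
    - {"jaw": 0.4,"delta_pos": [0,0,-0.09],"rotation": [0,0,0]}
    - {"jaw": 0.4,"delta_pos": [0,0,-0.135],"rotation": [0,0,0]}
    - {"jaw": 0.5,"delta_pos": [0,0,-0.135],"rotation": [0,0,0]}

```text
clock: 40.4
position: [0.5397, -0.3228, 0.1642]
tcp_rot: [179.2, 0.3, 85.6]
wrist_force: [0.6, 0.3, -0.2]
finger_gap: 0.0415
grasp_force: 0.0
```

Run:
```python
from h import *
o=robot.get_obs();print(o['position'],o['tcp_rot'],o['finger_gap'],o['q'])
for c in('top','side'):
  p=robot.read_camera(c); save(p,'p7'+c)
  for d in robot.silhouettes('housing1',p):
    r=cv2.minAreaRect(np.argwhere(d['mask'])[:,::-1].astype(np.float32)); print(round(d['score'],2),np.round(cv2.boxPoints(r),1).tolist())
  print([(np.round(d['pixel'],1),round(d['score'],2),back(p,d['pixel'],.026)[0].round(4),toT(back(p,d['pixel'],.022)).round(3)) for d in robot.tip_of('housing1',p)])
plan((.433,-.335,.15,160),start=(.535,-.321,.158,85.6))
```

```text
[ 0.53965619 -0.32278021  0.16421957] [179.19686048   0.32657166  85.57055615] 0.041529133483064536 [ 39.09115837  36.8106268  -17.20773472  89.73923975  12.60304603
  54.48292848  13.49386772]
0.61 [[369.79998779296875, 253.60000610351562], [380.29998779296875, 222.10000610351562], [389.29998779296875, 225.10000610351562], [378.79998779296875, 256.6000061035156]]
0.47 [[356.0, 200.0], [382.0, 200.0], [382.0, 207.0], [356.0, 207.0]]
0.44 [[378.29998779296875, 176.10000610351562], [381.79998779296875, 165.60000610351562], [386.6000061035156, 167.1999969482422], [383.1000061035156, 177.6999969482422]]
0.33 [[94.0, 194.0], [124.0, 194.0], [124.0, 224.0], [94.0, 224.0]]
[(array([380.1, 240.9]), 0.8, array([ 0.4269, -0.3369,  0.026 ]), array([[-0.129, -0.025]])), (array([370.7, 208.2]), 0.7, array([ 0.5212, -0.3145,  0.026 ]), array([[-0.037,  0.004]])), (array([386.1, 168.3]), 0.38, array([ 0.6375, -0.3651,  0.026 ]), array([[ 0.083, -0.037]]))]
0.68 [[320.6000061035156, 155.39999389648438], [324.6000061035156, 148.10000610351562], [349.70001220703125, 161.89999389648438], [345.70001220703125, 169.1999969482422]]
0.62 [[294.5, 160.5], [307.5, 147.5], [312.5, 152.5], [299.5, 165.5]]
0.53 [[278.0, 122.0], [285.0, 122.0], [285.0, 149.0], [278.0, 149.0]]
0.36 [[186.0, 187.0], [212.0, 187.0], [212.0, 208.0], [186.0, 208.0]]
[(array([333.5, 158.2]), 0.66, array([ 0.4337, -0.3265,  0.026 ]), array([[-0.121, -0.02 ]])), (array([302.6, 155.7]), 0.6, array([ 0.5296, -0.3034,  0.026 ]), array([[-0.027,  0.011]])), (array([282.9, 136.2]), 0.55, array([ 0.6347, -0.3973,  0.026 ]), array([[ 0.085, -0.075]]))]
[np.float64(-0.0109), np.float64(-0.0503), np.float64(0.004)] wz -0.6493 -> [  0.484  -0.328   0.154 122.8  ]
[np.float64(0.0217), np.float64(-0.0467), np.float64(0.004)] wz -0.6493 -> [ 4.33e-01 -3.35e-01  1.50e-01  1.60e+02]
```

Call:
send_rows:
  rows:
    - {"jaw": 0.5,"delta_pos": [-0.011,-0.05,0.004],"rotation": [0,0,-0.649]}
    - {"jaw": 0.5,"delta_pos": [-0.011,-0.05,0.004],"rotation": [0,0,-0.649]}
    - {"jaw": 0.5,"delta_pos": [-0.011,-0.05,0.004],"rotation": [0,0,-0.649]}
    - {"jaw": 0.5,"delta_pos": [-0.011,-0.05,0.004],"rotation": [0,0,-0.649]}
    - {"jaw": 0.5,"delta_pos": [-0.011,-0.05,0.004],"rotation": [0,0,-0.649]}

```text
clock: 41.2
position: [0.4835, -0.3279, 0.1511]
tcp_rot: [-180.0, -0.2, 123.0]
wrist_force: [0.1, 0.2, 0.7]
finger_gap: 0.0464
grasp_force: 0.0
```

Call:
send_rows:
  rows:
    - {"jaw": 0.5,"delta_pos": [0.023,-0.048,0.004],"rotation": [0,0,-0.649]}
    - {"jaw": 0.5,"delta_pos": [0.023,-0.048,0.004],"rotation": [0,0,-0.649]}
    - {"jaw": 0.5,"delta_pos": [0.023,-0.048,0.004],"rotation": [0,0,-0.649]}
    - {"jaw": 0.5,"delta_pos": [0.023,-0.048,0.004],"rotation": [0,0,-0.649]}
    - {"jaw": 0.5,"delta_pos": [0.023,-0.048,0.004],"rotation": [0,0,-0.649]}

```text
clock: 41.7
position: [0.4307, -0.3346, 0.1472]
tcp_rot: [179.9, -0.1, 160.2]
wrist_force: [1.0, -0.1, 0.3]
finger_gap: 0.0461
grasp_force: 0.0
```

Call:
send_rows:
  rows:
    - {"jaw": 0.5,"delta_pos": [0,0,0],"rotation": [0,0,0]}
    - {"jaw": 0.5,"delta_pos": [0,0,0],"rotation": [0,0,0]}
    - {"jaw": 0.5,"delta_pos": [0,0,0],"rotation": [0,0,0]}
    - {"jaw": 0.5,"delta_pos": [0,0,0],"rotation": [0,0,0]}

```text
clock: 42.1
position: [0.4316, -0.3346, 0.1485]
tcp_rot: [180.0, -0.0, 159.9]
wrist_force: [-0.3, 0.4, 0.4]
finger_gap: 0.0466
grasp_force: 0.0
```

Run:
```python
from h import *
o=robot.get_obs();print(o['position'],o['tcp_rot'],o['q'])
for c in('top','side'):
  p=robot.read_camera(c); save(p,'p8'+c)
  for d in robot.silhouettes('housing1',p):
    r=cv2.minAreaRect(np.argwhere(d['mask'])[:,::-1].astype(np.float32)); print(round(d['score'],2),np.round(cv2.boxPoints(r),1).tolist(), toT(back(p,cv2.boxPoints(r),.024)).round(3).tolist())
  print([(np.round(d['pixel'],1),round(d['score'],2),back(p,d['pixel'],.026)[0].round(4),toT(back(p,d['pixel'],.02)).round(3)) for d in robot.tip_of('housing1',p)])
plan((.431,-.333,.026,160))
```

```text
[ 0.43161693 -0.3346425   0.14848409] [ 1.79996904e+02 -2.00925368e-02  1.59947500e+02] [ 59.88396135  35.40808523 -38.41259451 103.15997495  27.53371645
  51.14367376  78.83875414]
0.75 [[354.6000061035156, 206.5], [355.5, 198.1999969482422], [389.6000061035156, 202.0], [388.6000061035156, 210.3000030517578]] [[-0.035, 0.051], [-0.011, 0.05], [-0.015, -0.049], [-0.04, -0.047]]
0.58 [[370.3999938964844, 253.89999389648438], [374.8999938964844, 239.10000610351562], [383.29998779296875, 241.60000610351562], [378.8999938964844, 256.5]] [[-0.168, 0.002], [-0.125, -0.01], [-0.131, -0.034], [-0.174, -0.023]]
0.55 [[376.5, 171.89999389648438], [392.70001220703125, 162.1999969482422], [397.5, 170.10000610351562], [381.29998779296875, 179.8000030517578]] [[0.071, -0.009], [0.102, -0.056], [0.08, -0.07], [0.048, -0.024]]
[(array([371.4, 204. ]), 0.74, array([ 0.5333, -0.3171,  0.026 ]), array([[-0.024,  0.002]])), (array([387.6, 170.6]), 0.7, array([ 0.6306, -0.3692,  0.026 ]), array([[ 0.077, -0.043]])), (array([380.9, 236.4]), 0.54, array([ 0.4397, -0.3399,  0.026 ]), array([[-0.116, -0.028]
[... 329 characters left out ...]
-0.022], [-0.178, 0.02]]
0.58 [[278.0, 124.0], [285.0, 124.0], [285.0, 149.0], [278.0, 149.0]] [[0.138, -0.143], [0.116, -0.155], [0.04, 0.002], [0.061, 0.012]]
0.47 [[292.0, 161.0], [307.5, 145.5], [313.5, 151.5], [298.0, 167.0]] [[-0.012, 0.058], [-0.017, -0.052], [-0.05, -0.026], [-0.043, 0.081]]
[(array([333. , 157.8]), 0.73, array([ 0.4359, -0.3283,  0.026 ]), array([[-0.118, -0.024]])), (array([282.1, 137.2]), 0.62, array([ 0.6347, -0.3899,  0.026 ]), array([[ 0.086, -0.071]])), (array([303.2, 157.8]), 0.43, array([ 0.5235, -0.2921,  0.026 ]), array([[-0.033,  0.019]]))]
[np.float64(0.0012), np.float64(0.0014), np.float64(0.1227)] wz -0.0007 -> [ 4.31e-01 -3.33e-01  2.60e-02  1.60e+02]
```

Call:
send_rows:
  rows:
    - {"jaw": 0.5,"delta_pos": [0,0.001,0.035],"rotation": [0,0,0]}
    - {"jaw": 0.5,"delta_pos": [0,0.001,0.07],"rotation": [0,0,0]}
    - {"jaw": 0.5,"delta_pos": [0,0.001,0.095],"rotation": [0,0,0]}
    - {"jaw": 0.5,"delta_pos": [0,0.001,0.113],"rotation": [0,0,0]}
    - {"jaw": 0.5,"delta_pos": [0,0.001,0.116],"rotation": [0,0,0]}

```text
clock: 42.9
position: [0.4306, -0.3331, 0.0306]
tcp_rot: [179.9, -0.2, 160.0]
wrist_force: [-0.6, -0.1, 0.3]
finger_gap: 0.0461
grasp_force: 0.0
```

Call:
send_rows:
  rows:
    - {"jaw": 0.5,"delta_pos": [0,0,0.004],"rotation": [0,0,0]}
    - {"jaw": 0.5,"delta_pos": [0,0,0.008],"rotation": [0,0,0]}
    - {"jaw": 0.5,"delta_pos": [0,0,0.008],"rotation": [0,0,0]}
    - {"jaw": 0.5,"delta_pos": [0,0,0.008],"rotation": [0,0,0]}

```text
clock: 43.3
position: [0.4324, -0.3341, 0.0253]
tcp_rot: [-180.0, 0.1, 160.0]
wrist_force: [-0.1, -0.3, -0.6]
finger_gap: 0.047
grasp_force: 0.0
```

Call:
send_rows:
  rows:
    - {"jaw": 0.1,"delta_pos": [0,0,0],"rotation": [0,0,0]}
    - {"jaw": 0.1,"delta_pos": [0,0,0],"rotation": [0,0,0]}
    - {"jaw": 0.1,"delta_pos": [0,0,0],"rotation": [0,0,0]}
    - {"jaw": 0.1,"delta_pos": [0,0,0],"rotation": [0,0,0]}
    - {"jaw": 0.1,"delta_pos": [0,0,0],"rotation": [0,0,0]}

```text
clock: 43.8
position: [0.432, -0.334, 0.0248]
tcp_rot: [-180.0, 0.0, 160.0]
wrist_force: [-1.1, -0.6, 0.9]
finger_gap: 0.0199
grasp_force: 30.0
```

Call:
send_rows:
  rows:
    - {"jaw": 0.1,"delta_pos": [0,0,-0.02],"rotation": [0,0,0]}
    - {"jaw": 0.1,"delta_pos": [0,0,-0.05],"rotation": [0,0,0]}
    - {"jaw": 0.1,"delta_pos": [0,0,-0.08],"rotation": [0,0,0]}
    - {"jaw": 0.1,"delta_pos": [0,0,-0.09],"rotation": [0,0,0]}
    - {"jaw": 0.1,"delta_pos": [0,0,-0.09],"rotation": [0,0,0]}

```text
clock: 44.3
position: [0.4326, -0.3343, 0.1157]
tcp_rot: [-180.0, 0.1, 159.9]
wrist_force: [-0.0, 0.4, -1.3]
finger_gap: 0.0192
grasp_force: 30.0
```

Run:
```python
from h import *
o=robot.get_obs();print(o['position'],o['finger_gap'],o['wrist_force'],o['grasp_force'])
k=T(-.071,0,0)
plan((*k[:2],.115,85.6),start=(.432,-.334,.115,160)); print(k)
```

```text
[ 0.43260751 -0.33426771  0.11565837] 0.01917549672039193 [-0.02566487  0.37370614 -1.31315015] 29.989286363124847
[np.float64(-0.023), np.float64(0.0173), np.float64(-0.0)] wz 0.6493 -> [ 4.600e-01 -3.260e-01  1.150e-01  1.228e+02]
[np.float64(-0.0078), np.float64(0.0277), np.float64(-0.0)] wz 0.6493 -> [ 0.487 -0.317  0.115 85.6  ]
[ 0.48710925 -0.31715295  0.        ]
```

Call:
send_rows:
  rows:
    - {"jaw": 0.1,"delta_pos": [-0.005,0.003,0],"rotation": [0,0,0.13]}
    - {"jaw": 0.1,"delta_pos": [-0.009,0.007,0],"rotation": [0,0,0.26]}
    - {"jaw": 0.1,"delta_pos": [-0.014,0.01,0],"rotation": [0,0,0.39]}
    - {"jaw": 0.1,"delta_pos": [-0.018,0.014,0],"rotation": [0,0,0.52]}
    - {"jaw": 0.1,"delta_pos": [-0.023,0.017,0],"rotation": [0,0,0.649]}

```text
clock: 44.8
position: [0.4582, -0.325, 0.1125]
tcp_rot: [-179.9, -0.2, 122.5]
wrist_force: [-0.1, -0.2, 0.0]
finger_gap: 0.0194
grasp_force: 30.0
```

Call:
send_rows:
  rows:
    - {"jaw": 0.1,"delta_pos": [-0.002,0.006,0],"rotation": [0,0,0.13]}
    - {"jaw": 0.1,"delta_pos": [-0.003,0.011,0],"rotation": [0,0,0.26]}
    - {"jaw": 0.1,"delta_pos": [-0.005,0.017,0],"rotation": [0,0,0.39]}
    - {"jaw": 0.1,"delta_pos": [-0.006,0.022,0],"rotation": [0,0,0.52]}
    - {"jaw": 0.1,"delta_pos": [-0.008,0.028,0],"rotation": [0,0,0.649]}

```text
clock: 45.3
position: [0.4859, -0.3168, 0.1124]
tcp_rot: [-179.8, -0.1, 85.3]
wrist_force: [0.3, 1.1, -1.8]
finger_gap: 0.0196
grasp_force: 30.0
```

Call:
send_rows:
  rows:
    - {"jaw": 0.1,"delta_pos": [0,0,0],"rotation": [0,0,0]}
    - {"jaw": 0.1,"delta_pos": [0,0,0],"rotation": [0,0,0]}
    - {"jaw": 0.1,"delta_pos": [0,0,0],"rotation": [0,0,0]}
    - {"jaw": 0.1,"delta_pos": [0,0,0],"rotation": [0,0,0]}

```text
clock: 45.7
position: [0.4866, -0.3176, 0.1142]
tcp_rot: [-179.9, -0.0, 85.6]
wrist_force: [0.0, 1.0, -1.2]
finger_gap: 0.0195
grasp_force: 30.0
```

Run:
```python
from h import *
o=robot.get_obs();print(o['position'],o['tcp_rot'],o['finger_gap'])
for c in('top','side'):
  p=robot.read_camera(c); save(p,'p9'+c)
  for d in robot.silhouettes('housing1',p):
    r=cv2.minAreaRect(np.argwhere(d['mask'])[:,::-1].astype(np.float32)); print(round(d['score'],2),np.round(cv2.boxPoints(r),1).tolist())
  b=o['position']+[0,0,.001]
  print(c,[(np.round(d['pixel'],1),round(d['score'],2)) for d in robot.tip_of('housing1',p)],proj(p,b).round(1))
  a=np.radians(o['tcp_rot'][2]); ax=np.array([np.cos(a),np.sin(a),0])*.0475; print('ends',proj(p,[b-ax,b+ax]).round(1).tolist())
```

```text
[ 0.4865899  -0.31759973  0.11423782] [-1.79945880e+02 -1.58430889e-02  8.56137966e+01] 0.019483248966002543
0.68 [[355.70001220703125, 205.5], [356.29998779296875, 198.89999389648438], [377.5, 200.89999389648438], [376.8999938964844, 207.39999389648438]]
0.59 [[378.3999938964844, 170.8000030517578], [392.79998779296875, 163.60000610351562], [396.20001220703125, 170.39999389648438], [381.79998779296875, 177.60000610351562]]
0.22 [[155.0, 146.0], [157.0, 146.0], [157.0, 165.0], [155.0, 165.0]]
top [(array([371.8, 204.6]), 0.54), (array([382.2, 220. ]), 0.47), (array([386.1, 171.4]), 0.43)] [[381.2 217.6]]
ends [[398.8, 218.7], [363.6, 216.4]]
0.55 [[278.0, 122.0], [286.0, 122.0], [286.0, 150.0], [278.0, 150.0]]
0.5 [[293.5, 160.5], [308.5, 145.5], [314.0, 151.0], [299.0, 166.0]]
0.47 [[309.20001220703125, 140.1999969482422], [318.20001220703125, 126.80000305175781], [323.8999938964844, 130.60000610351562], [315.0, 144.0]]
side [(array([317.4, 132.3]), 0.69), (array([301.9, 158. ]), 0.64), (array([282.5, 136.4]), 0.56)] [[318.3 131.7]]
ends [[324.1, 125.2], [312.3, 138.6]]
```

Call:
send_rows:
  rows:
    - {"jaw": 0.1,"delta_pos": [0,0,0.03],"rotation": [0,0,0]}
    - {"jaw": 0.1,"delta_pos": [0,0,0.055],"rotation": [0,0,0]}
    - {"jaw": 0.1,"delta_pos": [0,0,0.072],"rotation": [0,0,0]}
    - {"jaw": 0.1,"delta_pos": [0,0,0.08],"rotation": [0,0,0]}
    - {"jaw": 0.1,"delta_pos": [0,0,0.08],"rotation": [0,0,0]}

```text
clock: 46.5
position: [0.4867, -0.317, 0.0338]
tcp_rot: [-179.9, -0.1, 85.6]
wrist_force: [0.1, 1.0, -0.6]
finger_gap: 0.0195
grasp_force: 30.0
```

Call:
send_rows:
  rows:
    - {"jaw": 0.1,"delta_pos": [0,0,0.004],"rotation": [0,0,0]}
    - {"jaw": 0.1,"delta_pos": [0,0,0.008],"rotation": [0,0,0]}
    - {"jaw": 0.1,"delta_pos": [0,0,0.011],"rotation": [0,0,0]}
    - {"jaw": 0.1,"delta_pos": [0,0,0.011],"rotation": [0,0,0]}

```text
clock: 46.9
position: [0.4872, -0.3173, 0.0236]
tcp_rot: [-180.0, -0.0, 85.6]
wrist_force: [-0.3, -1.4, -0.7]
finger_gap: 0.0194
grasp_force: 30.0
```

Call:
send_rows:
  rows:
    - {"jaw": 0.1,"delta_pos": [0,0,0.002],"rotation": [0,0,0]}
    - {"jaw": 0.1,"delta_pos": [0,0,0.002],"rotation": [0,0,0]}
    - {"jaw": 0.33,"delta_pos": [0,0,0.002],"rotation": [0,0,0]}
    - {"jaw": 0.33,"delta_pos": [0,0,0.002],"rotation": [0,0,0]}
    - {"jaw": 0.33,"delta_pos": [0,0,0.002],"rotation": [0,0,0]}

```text
clock: 47.4
position: [0.4874, -0.3174, 0.0219]
tcp_rot: [180.0, 0.0, 85.6]
wrist_force: [0.9, 0.3, -0.3]
finger_gap: 0.0305
grasp_force: 0.0
```

Call:
send_rows:
  rows:
    - {"jaw": 0.33,"delta_pos": [0,0,0],"rotation": [0,0,0]}
    - {"jaw": 0.33,"delta_pos": [0,0,-0.03],"rotation": [0,0,0]}
    - {"jaw": 0.33,"delta_pos": [0,0,-0.08],"rotation": [0,0,0]}
    - {"jaw": 0.33,"delta_pos": [0,0,-0.13],"rotation": [0,0,0]}
    - {"jaw": 0.5,"delta_pos": [0,0,-0.18],"rotation": [0,0,0]}

```text
clock: 47.9
position: [0.4869, -0.3171, 0.2036]
tcp_rot: [-180.0, -0.0, 85.6]
wrist_force: [1.4, 0.1, -1.4]
finger_gap: 0.0353
grasp_force: 0.0
```

Run:
```python
from h import *
o=robot.get_obs();print(o['position'],o['tcp_rot'],o['finger_gap'])
k=B(0,-.116,.1); plan((*k[:2],.203,97.9),start=(.487,-.317,.202,85.6))
```

```text
[ 0.48692302 -0.31713713  0.20358402] [-1.79988314e+02 -1.72223101e-02  8.55954515e+01] 0.03528976225104422
[np.float64(0.1447), np.float64(0.028), np.float64(-0.0005)] wz -0.1073 -> [ 0.526 -0.175  0.202 91.75 ]
[np.float64(0.1409), np.float64(0.0433), np.float64(-0.0005)] wz -0.1073 -> [ 5.65e-01 -3.30e-02  2.03e-01  9.79e+01]
```

Call:
send_rows:
  rows:
    - {"jaw": 0.7,"delta_pos": [0.145,0.028,0],"rotation": [0,0,-0.107]}
    - {"jaw": 0.7,"delta_pos": [0.145,0.028,0],"rotation": [0,0,-0.107]}
    - {"jaw": 0.7,"delta_pos": [0.145,0.028,0],"rotation": [0,0,-0.107]}
    - {"jaw": 0.7,"delta_pos": [0.145,0.028,0],"rotation": [0,0,-0.107]}

```text
clock: 48.3
position: [0.5288, -0.1648, 0.2026]
tcp_rot: [179.8, -0.3, 92.5]
wrist_force: [-0.3, 0.4, 0.3]
finger_gap: 0.0632
grasp_force: 0.0
```

Call:
send_rows:
  rows:
    - {"jaw": 0.7,"delta_pos": [0.141,0.043,0],"rotation": [0,0,-0.107]}
    - {"jaw": 0.7,"delta_pos": [0.141,0.043,0],"rotation": [0,0,-0.107]}
    - {"jaw": 0.7,"delta_pos": [0.141,0.043,0],"rotation": [0,0,-0.107]}
    - {"jaw": 0.7,"delta_pos": [0.141,0.043,0],"rotation": [0,0,-0.107]}

```text
clock: 48.7
position: [0.5663, -0.0227, 0.2023]
tcp_rot: [179.8, -0.4, 98.6]
wrist_force: [0.1, -0.2, 1.0]
finger_gap: 0.0653
grasp_force: 0.0
```

Call:
send_rows:
  rows:
    - {"jaw": 0.7,"delta_pos": [0,0,0],"rotation": [0,0,0]}
    - {"jaw": 0.7,"delta_pos": [0,0,0],"rotation": [0,0,0]}
    - {"jaw": 0.7,"delta_pos": [0,0,0],"rotation": [0,0,0]}
    - {"jaw": 0.7,"delta_pos": [0,0,0],"rotation": [0,0,0]}

```text
clock: 49.1
position: [0.5648, -0.0346, 0.2016]
tcp_rot: [-180.0, 0.0, 97.7]
wrist_force: [-0.9, -0.3, -0.6]
finger_gap: 0.0651
grasp_force: 0.0
```

Run:
```python
from h import *
print(robot.get_obs()['position'])
for c in('top','side'):
  p=robot.read_camera(c); save(p,'p10'+c)
  for d in robot.silhouettes('housing1',p):
    r=cv2.minAreaRect(np.argwhere(d['mask'])[:,::-1].astype(np.float32)); print(round(d['score'],2),np.round(cv2.boxPoints(r),1).tolist(), toT(back(p,cv2.boxPoints(r),.024)).round(3).tolist())
  print([(np.round(d['pixel'],1),round(d['score'],2),toT(back(p,d['pixel'],.018)).round(3)) for d in robot.tip_of('housing1',p)])
k=B(0,-.116,.1); plan((*k[:2],.129,97.9))
p=cv2.imread('pics/p10top.png')[150:245,335:410];q=cv2.imread('pics/p10side.png')[110:185,250:350]
a=cv2.resize(p,None,fx=5,fy=5,interpolation=cv2.INTER_CUBIC);b=cv2.resize(q,None,fx=4.2,fy=4.2,interpolation=cv2.INTER_CUBIC)
cv2.imwrite('pics/last.png',np.clip(np.hstack([a,cv2.copyMakeBorder(b,0,a.shape[0]-b.shape[0],0,0,0)]).astype(int)*1.2,0,255).astype(np.uint8)[:,:798])
```

```text
[ 0.56483844 -0.03462154  0.20160079]
0.56 [[376.6000061035156, 171.1999969482422], [393.3999938964844, 162.8000030517578], [397.3999938964844, 170.8000030517578], [380.6000061035156, 179.1999969482422]] [[0.073, -0.009], [0.101, -0.058], [0.078, -0.07], [0.05, -0.022]]
0.54 [[355.6000061035156, 206.10000610351562], [356.6000061035156, 198.1999969482422], [389.5, 202.3000030517578], [388.5, 210.1999969482422]] [[-0.034, 0.049], [-0.011, 0.046], [-0.016, -0.049], [-0.04, -0.047]]
0.49 [[355.70001220703125, 222.89999389648438], [356.29998779296875, 214.89999389648438], [389.3999938964844, 217.39999389648438], [388.79998779296875, 225.39999389648438]] [[-0.082, 0.047], [-0.059, 0.046], [-0.06, -0.05], [-0.084, -0.049]]
[(array([372.4, 205.4]), 0.81, array([[-0.028, -0.002]])), (array([387.5, 170.1]), 0.6, array([[ 0.079, -0.043]])), (array([373.8, 222.1]), 0.57, array([[-0.076, -0.007]]))]
0.7 [[293.5, 160.5], [308.5, 145.5], [314.0, 151.0], [299.0, 166.0]] [[-0.015, 0.053], [-0.02, -0.054], [-0.05, -0.029], [-0.043, 0.075]]
0.53 [[277.0, 124.0], [286.0, 124.0], [286.0, 150.0], [277.0, 150.0]] [[0.141, -0.142], [0.113, -0.156], [0.035, 0.006], [0.061, 0.019]]
0.5 [[308.3999938964844, 164.89999389648438], [321.5, 149.0], [326.6000061035156, 153.10000610351562], [313.5, 169.0]] [[-0.067, 0.056], [-0.067, -0.052], [-0.091, -0.036], [-0.09, 0.07]]
[(array([284.1, 136.1]), 0.73, array([[ 0.085, -0.084]])), (array([305.1, 158.3]), 0.64, array([[-0.038,  0.016]])), (array([315.5, 157.6]), 0.43, array([[-0.066, -0.003]]))]
[np.float64(0.0002), np.float64(-0.0001), np.float64(0.0727)] wz -0.0012 -> [ 5.65e-01 -3.30e-02  1.29e-01  9.79e+01]
```

View pics/last.png

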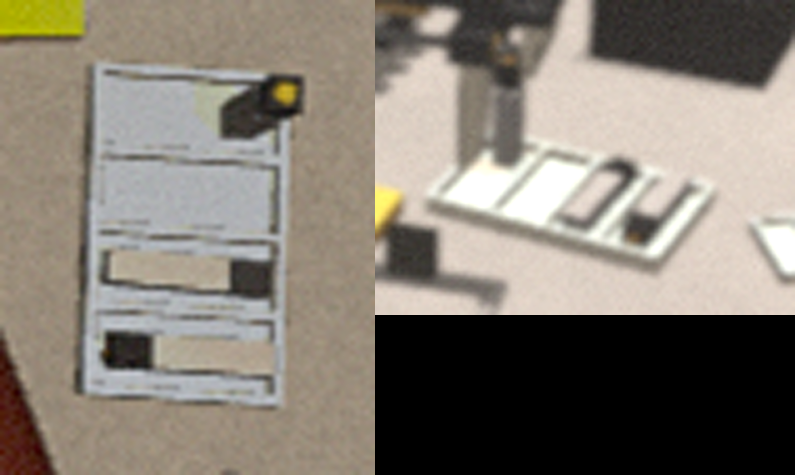

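Call:
send_rows:
  rows:
    - {"jaw": 0.7,"delta_pos": [0,0,0.03],"rotation": [0,0,0]}
    - {"jaw": 0.7,"delta_pos": [0,0,0.06],"rotation": [0,0,0]}
    - {"jaw": 0.7,"delta_pos": [0,0,0.073],"rotation": [0,0,0]}
    - {"jaw": 0.7,"delta_pos": [0,0,0.073],"rotation": [0,0,0]}
    - {"jaw": 0.7,"delta_pos": [0,0,0.073],"rotation": [0,0,0]}

```text
clock: 49.9
position: [0.5658, -0.0325, 0.1294]
tcp_rot: [179.9, -0.0, 97.9]
wrist_force: [-0.3, 0.1, -1.0]
finger_gap: 0.0653
grasp_force: 0.0
```

Call:
send_rows:
  rows:
    - {"jaw": 0.25,"delta_pos": [0,0,0],"rotation": [0,0,0]}
    - {"jaw": 0.25,"delta_pos": [0,0,0],"rotation": [0,0,0]}
    - {"jaw": 0.25,"delta_pos": [0,0,0],"rotation": [0,0,0]}
    - {"jaw": 0.25,"delta_pos": [0,0,0],"rotation": [0,0,0]}
    - {"jaw": 0.25,"delta_pos": [0,0,0],"rotation": [0,0,0]}

```text
clock: 50.4
position: [0.565, -0.0328, 0.129]
tcp_rot: [-180.0, 0.0, 97.8]
wrist_force: [-1.1, 0.3, 2.1]
finger_gap: 0.0338
grasp_force: 30.0
```

Call:
send_rows:
  rows:
    - {"jaw": 0.25,"delta_pos": [-0.007,0,0],"rotation": [0,0,0]}
    - {"jaw": 0.25,"delta_pos": [-0.014,0,0],"rotation": [0,0,0]}
    - {"jaw": 0.25,"delta_pos": [-0.021,0,0],"rotation": [0,0,0]}
    - {"jaw": 0.25,"delta_pos": [-0.028,0,0],"rotation": [0,0,0]}
    - {"jaw": 0.25,"delta_pos": [-0.032,0,0],"rotation": [0,0,0]}

```text
clock: 50.9
position: [0.5689, -0.0606, 0.1289]
tcp_rot: [-180.0, -0.4, 97.9]
wrist_force: [-4.9, 12.5, 5.8]
finger_gap: 0.0336
grasp_force: 30.0
```

Call:
send_rows:
  rows:
    - {"jaw": 0.25,"delta_pos": [0,0,0],"rotation": [0,0,0]}
    - {"jaw": 0.25,"delta_pos": [0,0,0],"rotation": [0,0,0]}
    - {"jaw": 0.25,"delta_pos": [0,0,0],"rotation": [0,0,0]}

```text
clock: 51.2
position: [0.5689, -0.0606, 0.1289]
tcp_rot: [-180.0, -0.3, 98.0]
wrist_force: [-3.7, 6.9, 5.8]
finger_gap: 0.0335
grasp_force: 30.0
```

Call:
send_rows:
  rows:
    - {"jaw": 0.6,"delta_pos": [0.002,0,0],"rotation": [0,0,0]}
    - {"jaw": 0.6,"delta_pos": [0.002,0,0],"rotation": [0,0,0]}
    - {"jaw": 0.6,"delta_pos": [0.002,0,-0.005],"rotation": [0,0,0]}
    - {"jaw": 0.6,"delta_pos": [0.002,0,-0.04],"rotation": [0,0,0]}
    - {"jaw": 0.6,"delta_pos": [0.002,0,-0.075],"rotation": [0,0,0]}

```text
clock: 51.7
position: [0.5687, -0.0636, 0.2038]
tcp_rot: [-179.9, 0.0, 97.8]
wrist_force: [0.4, 0.6, 1.3]
finger_gap: 0.0558
grasp_force: 0.0
```

Run:
```python
from h import *
print(robot.get_obs()['position'],robot.get_obs()['finger_gap'])
plan((.531,.2246,.205,22.6),start=(.5688,-.061,.204,97.9))
```

```text
[ 0.56870083 -0.06360683  0.20380974] 0.05584841009343816
[np.float64(0.144), np.float64(0.0009), np.float64(-0.0005)] wz 0.6571 -> [ 0.55   0.082  0.204 60.25 ]
[np.float64(0.1146), np.float64(-0.0873), np.float64(-0.0005)] wz 0.6571 -> [ 0.531  0.225  0.205 22.6  ]
```

Call:
send_rows:
  rows:
    - {"jaw": 0.5,"delta_pos": [0.144,0.001,0],"rotation": [0,0,0.657]}
    - {"jaw": 0.5,"delta_pos": [0.144,0.001,0],"rotation": [0,0,0.657]}
    - {"jaw": 0.5,"delta_pos": [0.144,0.001,0],"rotation": [0,0,0.657]}
    - {"jaw": 0.5,"delta_pos": [0.144,0.001,0],"rotation": [0,0,0.657]}
    - {"jaw": 0.5,"delta_pos": [0.144,0.001,0],"rotation": [0,0,0.657]}

```text
clock: 52.2
position: [0.5506, 0.082, 0.2041]
tcp_rot: [179.9, -0.0, 60.2]
wrist_force: [0.3, -0.4, -0.5]
finger_gap: 0.0466
grasp_force: 0.0
```

Call:
send_rows:
  rows:
    - {"jaw": 0.5,"delta_pos": [0.115,-0.087,0],"rotation": [0,0,0.657]}
    - {"jaw": 0.5,"delta_pos": [0.115,-0.087,0],"rotation": [0,0,0.657]}
    - {"jaw": 0.5,"delta_pos": [0.115,-0.087,0],"rotation": [0,0,0.657]}
    - {"jaw": 0.5,"delta_pos": [0.115,-0.087,0],"rotation": [0,0,0.657]}
    - {"jaw": 0.5,"delta_pos": [0.115,-0.087,0],"rotation": [0,0,0.657]}

```text
clock: 52.7
position: [0.532, 0.2253, 0.2038]
tcp_rot: [180.0, -0.0, 22.6]
wrist_force: [0.1, -1.3, -0.2]
finger_gap: 0.0462
grasp_force: 0.0
```

Call:
send_rows:
  rows:
    - {"jaw": 0.5,"delta_pos": [0,0,0],"rotation": [0,0,0]}
    - {"jaw": 0.5,"delta_pos": [0,0,0],"rotation": [0,0,0]}
    - {"jaw": 0.5,"delta_pos": [0,0,0],"rotation": [0,0,0]}
    - {"jaw": 0.5,"delta_pos": [0,0,0],"rotation": [0,0,0]}

```text
clock: 53.1
position: [0.5324, 0.2228, 0.2038]
tcp_rot: [-180.0, -0.0, 22.5]
wrist_force: [-0.5, 0.2, -0.6]
finger_gap: 0.0464
grasp_force: 0.0
```

Run:
```python
from h import *
o=robot.get_obs();print(o['q'])
plan((.531,.2246,.126,22.6))
```

```text
[-23.23990604  29.51565972  -2.55206521  95.20536401   1.52569635
  55.30544804 -93.790699  ]
[np.float64(-0.0006), np.float64(-0.0022), np.float64(0.0778)] wz -0.0011 -> [ 0.531  0.225  0.126 22.6  ]
```

Call:
send_rows:
  rows:
    - {"jaw": 0.5,"delta_pos": [0,-0.001,0.03],"rotation": [0,0,0]}
    - {"jaw": 0.5,"delta_pos": [0,-0.001,0.06],"rotation": [0,0,0]}
    - {"jaw": 0.5,"delta_pos": [0,-0.001,0.078],"rotation": [0,0,0]}
    - {"jaw": 0.5,"delta_pos": [0,-0.001,0.078],"rotation": [0,0,0]}
    - {"jaw": 0.5,"delta_pos": [0,-0.001,0.078],"rotation": [0,0,0]}

```text
clock: 53.6
position: [0.5322, 0.2243, 0.1261]
tcp_rot: [-180.0, -0.0, 22.5]
wrist_force: [0.1, -0.5, 0.2]
finger_gap: 0.0467
grasp_force: 0.0
```

Call:
send_rows:
  rows:
    - {"jaw": 0.1,"delta_pos": [0,0,0],"rotation": [0,0,0]}
    - {"jaw": 0.1,"delta_pos": [0,0,0],"rotation": [0,0,0]}
    - {"jaw": 0.1,"delta_pos": [0,0,0],"rotation": [0,0,0]}
    - {"jaw": 0.1,"delta_pos": [0,0,0],"rotation": [0,0,0]}
    - {"jaw": 0.1,"delta_pos": [0,0,0],"rotation": [0,0,0]}

```text
clock: 54.1
position: [0.5322, 0.2239, 0.1262]
tcp_rot: [180.0, -0.0, 22.6]
wrist_force: [0.8, -1.9, 0.8]
finger_gap: 0.0134
grasp_force: 30.0
```

Call:
send_rows:
  rows:
    - {"jaw": 0.1,"delta_pos": [0,0,0],"rotation": [0,0,-0.08]}
    - {"jaw": 0.1,"delta_pos": [0,0,0],"rotation": [0,0,-0.18]}
    - {"jaw": 0.1,"delta_pos": [0,0,0],"rotation": [0,0,-0.28]}
    - {"jaw": 0.1,"delta_pos": [0,0,0],"rotation": [0,0,-0.38]}
    - {"jaw": 0.1,"delta_pos": [0,0,0],"rotation": [0,0,-0.48]}

```text
clock: 54.6
position: [0.5314, 0.2249, 0.1261]
tcp_rot: [-179.9, -0.0, 50.3]
wrist_force: [-1.2, 0.9, 1.8]
finger_gap: 0.0136
grasp_force: 30.0
```

Call:
send_rows:
  rows:
    - {"jaw": 0.1,"delta_pos": [0,0,0],"rotation": [0,0,-0.1]}
    - {"jaw": 0.1,"delta_pos": [0,0,0],"rotation": [0,0,-0.2]}
    - {"jaw": 0.1,"delta_pos": [0,0,0],"rotation": [0,0,-0.3]}
    - {"jaw": 0.1,"delta_pos": [0,0,0],"rotation": [0,0,-0.4]}
    - {"jaw": 0.1,"delta_pos": [0,0,0],"rotation": [0,0,-0.48]}

```text
clock: 55.1
position: [0.5302, 0.2255, 0.1261]
tcp_rot: [-179.8, -0.0, 77.8]
wrist_force: [-3.3, 1.8, 3.3]
finger_gap: 0.0139
grasp_force: 30.0
```

Call:
send_rows:
  rows:
    - {"jaw": 0.1,"delta_pos": [0,0,0],"rotation": [0,0,-0.1]}
    - {"jaw": 0.1,"delta_pos": [0,0,0],"rotation": [0,0,-0.2]}
    - {"jaw": 0.1,"delta_pos": [0,0,0],"rotation": [0,0,-0.3]}
    - {"jaw": 0.1,"delta_pos": [0,0,0],"rotation": [0,0,-0.37]}
    - {"jaw": 0.1,"delta_pos": [0,0,0],"rotation": [0,0,-0.37]}

```text
clock: 55.6
position: [0.5292, 0.2255, 0.1261]
tcp_rot: [-179.7, -0.1, 98.8]
wrist_force: [-4.5, 1.4, 4.8]
finger_gap: 0.0137
grasp_force: 30.1
```

Call:
send_rows:
  rows:
    - {"jaw": 0.1,"delta_pos": [0,0,0],"rotation": [0,0,0]}
    - {"jaw": 0.1,"delta_pos": [0,0,0],"rotation": [0,0,0]}
    - {"jaw": 0.1,"delta_pos": [0,0,0],"rotation": [0,0,0]}

```text
clock: 55.9
position: [0.5292, 0.2256, 0.1261]
tcp_rot: [-179.8, -0.1, 98.7]
wrist_force: [-5.2, 0.8, 4.4]
finger_gap: 0.0139
grasp_force: 30.1
```

Call:
send_rows:
  rows:
    - {"jaw": 0.5,"delta_pos": [0,-0.002,0],"rotation": [0,0,0]}
    - {"jaw": 0.5,"delta_pos": [0,-0.002,0],"rotation": [0,0,0]}
    - {"jaw": 0.5,"delta_pos": [0,-0.002,0],"rotation": [0,0,0]}
    - {"jaw": 0.5,"delta_pos": [0,-0.002,-0.04],"rotation": [0,0,0]}
    - {"jaw": 0.5,"delta_pos": [0,-0.002,-0.09],"rotation": [0,0,0]}

```text
clock: 56.4
position: [0.5288, 0.2226, 0.2143]
tcp_rot: [-179.7, 0.1, 98.7]
wrist_force: [1.7, -0.0, 0.1]
finger_gap: 0.0455
grasp_force: 0.0
```

Call:
send_rows:
  rows:
    - {"jaw": 0.5,"delta_pos": [0,0,-0.04],"rotation": [0,0,0]}
    - {"jaw": 0.5,"delta_pos": [0,0,-0.04],"rotation": [0,0,0]}
    - {"jaw": 0.5,"delta_pos": [0,0,-0.04],"rotation": [0,0,0]}
    - {"jaw": 0.5,"delta_pos": [0,0,-0.04],"rotation": [0,0,0]}
    - {"jaw": 0.5,"delta_pos": [0,0,-0.04],"rotation": [0,0,0]}

```text
clock: 56.9
position: [0.529, 0.2233, 0.2538]
tcp_rot: [-179.8, 0.1, 98.8]
wrist_force: [0.5, 0.1, 0.1]
finger_gap: 0.0465
grasp_force: 0.0
```

Run:
```python
from h import *
for c in('top','side'):
  p=robot.read_camera(c); save(p,'f'+c)
  for d in robot.silhouettes('housing1',p):
    r=cv2.minAreaRect(np.argwhere(d['mask'])[:,::-1].astype(np.float32)); print(round(d['score'],2),np.round(cv2.boxPoints(r),1).tolist())
  for n in('keeper_handle','clamp_grip'): print(n,[(d['pixel'],round(d['score'],2)) for d in robot.tip_of(n,p)])
# change in the tray region and handle region since the last look / the start
for c,ref,(v0,v1,u0,u1) in (('top','p10top',(160,235,348,398)),('top','top0',(178,198,276,298)),('side','side0',(150,200,240,275))):
  a=cv2.imread(f'pics/f{c}.png').astype(int);b=cv2.imread(f'pics/{ref}.png').astype(int)
  d=cv2.blur(np.abs(a-b)[v0:v1,u0:u1].max(2).astype(np.float32),(3,3)); print(ref,d.max(),(d>40).sum())
```

```text
0.83 [[354.6000061035156, 206.3000030517578], [355.5, 198.60000610351562], [388.5, 202.3000030517578], [387.70001220703125, 210.0]]
0.56 [[376.5, 171.89999389648438], [392.29998779296875, 162.39999389648438], [396.8999938964844, 170.10000610351562], [381.1000061035156, 179.5]]
0.5 [[354.79998779296875, 223.89999389648438], [355.20001220703125, 214.8000030517578], [389.29998779296875, 216.10000610351562], [388.8999938964844, 225.1999969482422]]
keeper_handle []
clamp_grip [([109.4, 211.4], 0.66)]
0.63 [[307.0, 164.39999389648438], [321.1000061035156, 148.5], [327.0, 153.6999969482422], [312.8999938964844, 169.60000610351562]]
0.61 [[278.0, 124.0], [285.0, 124.0], [285.0, 149.0], [278.0, 149.0]]
0.61 [[293.0, 161.0], [308.5, 145.5], [314.0, 151.0], [298.5, 166.5]]
keeper_handle [([263.1, 163.4], 0.59)]
clamp_grip [([226.1, 223.9], 0.6), ([164.7, 278.3], 0.54)]
p10top 9.777778 0
top0 29.333334 0
side0 185.44444 417
```

```bash
python3 -c "
from workcell import robot
print(robot.sign_off())"
```

```text
the job is handed in; nothing more can be done
None
```

The job is handed in, with no verdict returned. All three housings (the fourth well was empty) are in the white tray, one per lane: one stands and two lie flat, because they toppled after I had stood them there and I re-laid them. The keeper is home against its stop, the clamp knob is turned back to locked, and the arm is clear; I did not measure the bystanders at the end.

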